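Refill the spring-loaded tin dispenser from the stock behind the canisters

TASK

Load every flat steel tin from the holder into the spring-loaded dispenser: slide the dispenser's retaining bar fully open, move each canister that stands in front of tins aside to get at them, stack the tins between the guide rods and press the pile down below the bar, then slide the bar fully home over them. Both canisters must finally stand upright where they stood at the start, in front of their own bays; do not disturb the cup, the jug and the sugar jar.

Things in the scene. Friction and masses are not known exactly. Their poses are not given: they have to be found in the camera images.
- holder: fixed steel tin holder with two bays side by side, open to front and top, no floor (tins stand on the worktop). Origin on the worktop in the middle of the row of tins; x points to the back, y left, z up. Dividers 45 mm high at y = -89, 0, +89 mm, from x = -30 to +96; 60 mm high back wall at x = 94 to 102. The worktop behind it (round x = +150, y = +30) is clear.
- bay_left (a point): on the worktop, centre of the left bay (holder y +46 mm), axes as the holder's. Bays are 79 mm wide: a tin there can be gripped only front to back (along x), once the canister in front is away; 60 mm are free behind a tin.
- bay_right (a point): the same for the right bay (holder y -46 mm)
- tin_a: flat closed steel tin, 66 mm across, 28 mm high, 0.22 kg; origin at the centre of its underside, z up. Stands in the left bay.
- tin_b: flat closed steel tin, 66 mm across, 28 mm high, 0.22 kg; origin at the centre of its underside, z up. Stands in the right bay.
- tin_c: flat closed steel tin, 66 mm across, 28 mm high, 0.22 kg; origin at the centre of its underside, z up. If present, stands on tin_a.
- tin_d: flat closed steel tin, 66 mm across, 28 mm high, 0.22 kg; origin at the centre of its underside, z up. If present, stands on tin_b.
- tea_canister: tea tin with a plain lid, 67 mm across, 117 mm tall, 0.7 kg with its contents at the bottom, upright, origin at the centre of its underside; stands on the worktop right in front of one bay (about 80 mm before the tins' centres, either bay)
- steel_shaker: light steel powder shaker, 64 mm across, 110 mm tall, 0.7 kg, bottom-heavy, upright, origin at the centre of its underside; stands right in front of the other bay
- dispenser: fixed dispenser: four upright 8 mm guide rods round a sprung platform. Origin on the worktop on the pile's axis; x left, y toward the robot along the bar's track (y 42 to 138 mm), z up. Rods at x, y = +-30 mm (4.5 mm play round a tin), flaring 6 mm from 146 mm height to tops at 168. 51 mm gaps between rods left and right admit fingers gripping a tin along x.
- well (a point): point on the axis of the pile at the height of the underside of the retaining bar (138 mm above the worktop); axes as the dispenser's. The whole pile must end below this point for the bar to pass.
- platform (a joint): how far the platform (62 mm disc) has sunk, m: 0 = top, its surface then 3 mm below the well point; 0.119 = bottom. The spring (77 N/m) about balances the tins' weight and a 4 N brake keeps the platform where it is pushed: a tin laid on stays proud until pressed down with 5 to 10 N, then stays down.
- bar (a joint): opening of the retaining bar, m: 0 = fully home over the pile (end stop), 0.055 = fully open (end stop); it slides along the dispenser's +y with 2 N of friction and stays where left. The bar is a 36 mm wide, 6 mm thick strip that passes between the rods.
- bar_grip (a point): point in the bar's upright black grip (20 mm along the dispenser's x, 26 mm along y, 40 mm tall); the grip spans from 22 mm below to 18 mm above this point; moves with the bar
- cup: white handled cup, bystander, 72 mm tall
- jug: small steel milk jug, bystander, 88 mm tall, at the left end of the worktop. Beware: close by, 0.4 m up, the handle of the fixed coffee brewer's basket juts out toward the robot (to about 0.59 m from the base axis, 10 degrees left of straight ahead); cross there with the arm drawn in
- sugar_jar: glass sugar jar with a grey lid, bystander, 65 mm across, 100 mm tall
Things that resemble listed ones, but are neither listed nor needed, are in the scene too. What is shaped like the steel_shaker but green is not meant.

How it is judged:
By the outcome, as a careful person would: the job done as asked, in the order asked, and still so for the second after the job is handed in, with the robot touching nothing.
Of tin_c, tin_d only 1 to 2 are there at a start; the rules pass over those that are not, and their reading is None.
At some moment in a run one of tea_canister, steel_shaker may be knocked a few centimetres aside while the robot is not near it.
It also fails if it takes over 210 s, if anything falls off the work surface, if the arm or the gripper's body presses on something with over 40 N, if the wrist force passes 120 N, or if a joint passes its speed limit or range.

ROBOT

A 6-joint arm with a two-finger parallel gripper is mounted at the origin on a cart in front of the work surface, level with it; the furniture and walls round the work are solid. World frame = base frame: x ahead of the robot, y to its left, z up, the work surface at z = 0. Lengths are in m, angles in rad, forces in N, time in s.
With the tool pointing down it reaches from about 0.3 to 0.875 m from the base axis. Payload 6.4 kg.
Tool frame: the origin (TCP) lies between the finger pads; the fingertips stand ctrl.tip_extent ahead of it and the grasp point (between the pads) is the TCP (ctrl.tip_extent is the distance from the TCP to the fingertips, in m); z points along the fingers, y is the line along which they close (so a half turn about z gives the same grasp; the last joint's range is limited). The gripper opens to 85 mm and grips with 20 to 120 N. Pads are 22 mm wide; open, the fingers measure 114 mm over their backs; the gripper's body (76 mm by 85 mm) begins 54 mm behind the grasp point. The pads swing forward as they close: fully open they stand 13 mm farther back than shut.
Start: joints at [-1.445, 0.181, 1.607, -0, 1.354, -0.206], TCP at [0.187, -0.544, 0.25] pointing down, gripper open.
Joint ranges: [-2.99, 2.99], [-0.89, 2.07], [0.3, 2.58], [-1.14, 4.28], [0, 2.63], [-3.12, 3.12]. Speed limits (rad/s): [2.57, 2.57, 3.01, 3.14, 3.14, 3.14].

INTERFACE

Orientations are given as a unit quaternion [w, x, y, z].
In Python, from bench import ctrl gives the robot as it stands.
- The arm moves only by the tool send_rows, never from a script. Its arguments are lists of equal length, an entry for each row: "dr": the turn, a rotation vector about the tool's x, y, z in units of 6 degrees (1.0 is 6 degrees), a list of three; "xyz": the shift along the tool's x, y, z in cm, a list of three; "jaw": the opening in per cent of the stroke, from 0 (shut) to 100 (fully open). In form: {"dr": [[wx, wy, wz], ...], "xyz": [[dx, dy, dz], ...], "jaw": [jaw, ...]}. A call has exactly 8 rows; each row is the pose to reach, as a shift and turn from the pose commanded when the call began, along the tool's axes at that moment; what a row does not reach only later rows make up. A row lasts 1/8 s, in which the tool goes at most 62.5 mm and 10.7 degrees, less where a joint would pass 70% of its speed; a pose out of reach is approached as far as the arm can. A call with a gripper value outside its range is refused whole. The fingers move at their own pace and stop on an object; the grip force is fixed at half the most. Time passes only in rows, so rows that repeat a pose let the fingers close, or fill a call up. It gives the time, the measured TCP pose, the force, the opening and the grip force at its end, in the units of the state.
- ctrl.get_obs(): the state, without advancing time (a new reading comes with each control period).
- ctrl.camera(name): name is "scene" or "top"; returns the picture (420x560x3 uint8, red, green, blue); there is no depth.
- ctrl.calibration(name): a dict with "camera_matrix" (3x3 intrinsics, pixels), "D" ([k1, k2, p1, p2, k3] as OpenCV has them; the pictures are not rectified), "world_from_camera" (4x4, takes a point from camera to world coordinates). Camera axes: x right, y up, looking along -z (the intrinsics and any distortion apply to the point x, -y, -z); pixel columns grow to the right and rows downward; lengths in m; the calibration is good to about 2 mm. A picture is of the moment at which its call begins. calibration takes no time and is no camera call.
- ctrl.hand_in(): hands the job in; it is judged then, once.
The state is a dict: "time_s": time; "q": joint angles; "dq": joint speeds; "joint_efforts": joint torques, N m; "eef_pos": TCP position; "eef_rot": TCP orientation; "wrist_force": force on the tool from outside, world axes, zero at the start; "torque": the same for the moment, N m; "opening": opening from 0.0 (shut) to 1.0 (fully open); "grasp_force": force on a finger pad.
Only numpy, scipy, OpenCV 4.12 (cv2) and the standard library are available. Lean on these libraries where they do the work, as an engineer would, in place of code of your own. Each camera call takes 0.05 s, during which the arm holds its last target. There are 200 camera calls.

## Working session

There is one attempt and no reset: what is moved stays moved. The work goes in short steps, Python scripts to look and compute and a tool call to move; the robot and the scene stay as the last step left them, time stands still between calls to the robot, and variables do not carry over. Pictures are saved under pics/ and viewed, at most 14 in all, crops included, and the job is handed in when it is done.

Besides the shell and the picture viewer there is one more tool, called after "Call:" in YAML: its name, and indented under it one key for each argument. send_rows: Moves the arm, as the interface text tells. Its arguments: {"type":"object","properties":{"dr":{"type":"array","items":{"type":"array","items":{"type":"number"}}},"xyz":{"type":"array","items":{"type":"array","items":{"type":"number"}}},"jaw":{"type":"array","items":{"type":"number"}}},"required":["dr","xyz","jaw"]}

```bash
ls; mkdir -p pics
python3 - <<'E'
from bench import ctrl
import cv2,numpy as np
for n in("scene","top"):
    cv2.imwrite(f"pics/{n}0.png",ctrl.camera(n)[:,:,::-1]); c=ctrl.calibration(n); print(n,c["camera_matrix"],c["D"],np.round(c["world_from_camera"],3))
print(ctrl.tip_extent,ctrl.get_obs())
E
```

```text
pics
scene [[510.37081153   0.         279.34742078]
 [  0.         510.37081153 197.81317369]
 [  0.           0.           1.        ]] [0.05468245 0.         0.         0.         0.        ] [[ 0.456  0.44  -0.774 -0.473]
 [-0.89   0.233 -0.392 -0.627]
 [ 0.008  0.868  0.497  0.746]
 [ 0.     0.     0.     1.   ]]
top [[441.90051912   0.         282.86474107]
 [  0.         441.90051912 207.81398133]
 [  0.           0.           1.        ]] [-0.08818795  0.          0.          0.          0.        ] [[ 1.300e-02  9.820e-01 -1.860e-01  3.150e-01]
 [-1.000e+00  1.300e-02 -1.000e-03 -1.030e-01]
 [ 2.000e-03  1.860e-01  9.830e-01  1.275e+00]
 [ 0.000e+00  0.000e+00  0.000e+00  1.000e+00]]
0.019 {'time_s': 0.1, 'q': array([-1.44529096e+00,  1.81455580e-01,  1.60787157e+00,  1.33041310e-05,
        1.35381594e+00, -2.06284072e-01]), 'dq': array([ 0.00083783, -0.00189271, -0.00214443,  0.00033881,  0.00025859,
       -0.00109541]), 'joint_efforts': array([ 5.55638653e-04, -4.45876408e+01, -3.52237022e+01, -3.12346110e-04,
        4.08394917e-03,  5.24293739e-05]), 'eef_pos': array([ 0.18726897, -0.54317155,  0.24949811]), 'eef_rot': array([-7.74323651e-04,  9.86270942e-01,  1.65133366e-01,  3.77917244e-05]), 'wrist_force': array([-0.38322154, -0.43931138, -0.14808688]), 'torque': array([ 0.01201133,  0.01364926, -0.01907231]), 'grasp_force': 0.0, 'opening': 0.9960734562539078}
```

View pics/scene0.png

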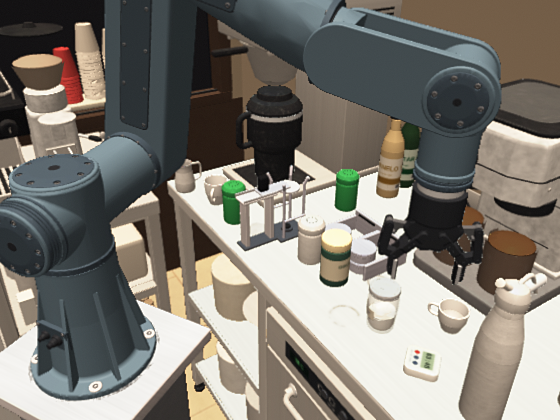

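View pics/top0.png

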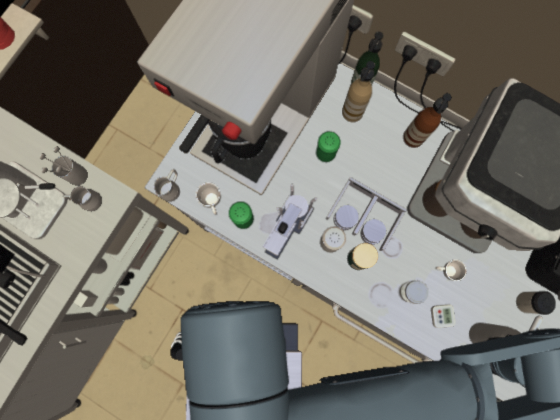

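Scene: shaker (312,240), tea canister (335,257), dispenser (275,210), sugar jar (383,303), cup (453,315), jug (186,175). Green shakers at (233,200) and (346,190) are decoys. Top: dispenser (290,225), holder with tins (346,216) and (374,231), shaker (334,238), tea (364,257).

Run:
```python
import cv2
t=cv2.imread("pics/top0.png");s=cv2.imread("pics/scene0.png")
cv2.imwrite("pics/c_top.png",cv2.resize(t[165:315,250:450],None,fx=4,fy=4,interpolation=cv2.INTER_CUBIC))
cv2.imwrite("pics/c_sc.png",cv2.resize(s[160:310,220:420],None,fx=4,fy=4,interpolation=cv2.INTER_CUBIC))
```

```text
(no output)
```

View pics/c_top.png

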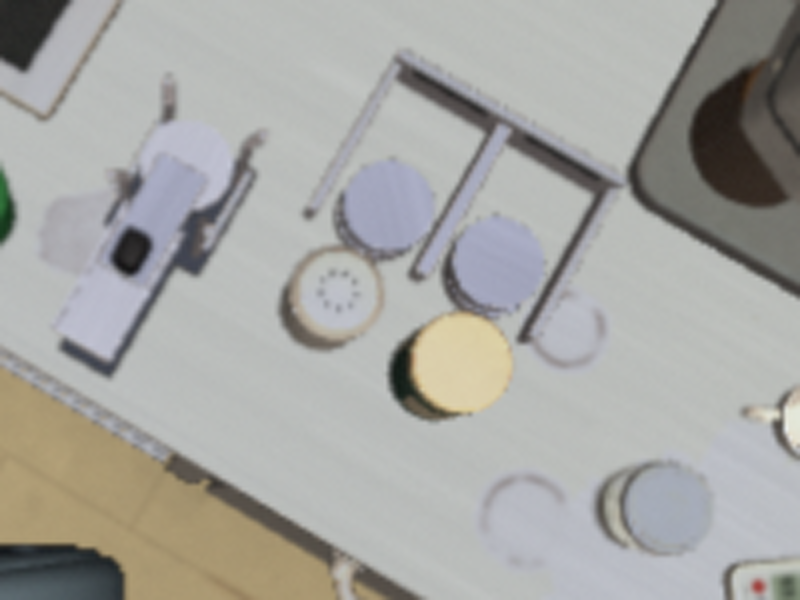

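View pics/c_sc.png

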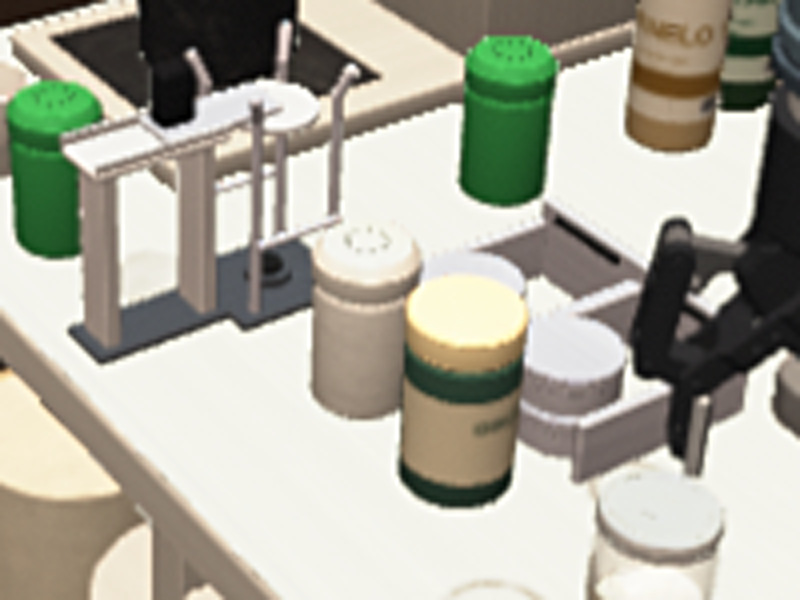

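Crops: top view – holder front divider ends (310,212),(420,275),(527,338), tin tops (388,207),(497,263), shaker lid (338,288) in front of the left bay, tea lid (461,362) in front of the right, grip (133,250), platform (188,165). Candidates for the shaker: grey one, scene (312,240), versus green (233,200) and (346,190), which are decoys; the tea canister and tins are the only ones. The right bay has 2 tins; the left count is unclear.

```bash
cat > h.py <<'E'
import numpy as np,cv2
from bench import ctrl
from scipy.spatial.transform import Rotation as R
def ray(n,u,v):
    c=ctrl.calibration(n);T=np.array(c["world_from_camera"])
    x,y=cv2.undistortPoints(np.array([[[u,v]]],float),np.array(c["camera_matrix"]),np.array(c["D"]))[0,0]
    return T[:3,3],T[:3,:3]@np.array([x,-y,-1.])
def at(n,u,v,z):
    o,d=ray(n,u,v);return (o+d*(z-o[2])/d[2])
def tri(uv1,uv2):
    o1,d1=ray("top",*uv1);o2,d2=ray("scene",*uv2)
    s=np.linalg.lstsq(np.c_[d1,-d2],o2-o1,rcond=None)[0]
    p,q=o1+s[0]*d1,o2+s[1]*d2
    return (p+q)/2,np.linalg.norm(p-q)
def Rt():
    q=ctrl.get_obs()["eef_rot"];return R.from_quat([q[1],q[2],q[3],q[0]])
def go(p,yaw=None):
    "shift in cm and turn in 6deg units to reach world p with tool down, tool y along world yaw(deg)"
    o=ctrl.get_obs();r=Rt();d=r.inv().apply(np.array(p)-o["eef_pos"])*100
    out=[np.round(d,2)]
    if yaw is not None:
        best=None
        for y in(yaw,yaw+180):
            a=np.radians(y);Y=np.array([np.cos(a),np.sin(a),0]);Z=np.array([0,0,-1.])
            t=R.from_matrix(np.c_[np.cross(Y,Z),Y,Z]);v=(r.inv()*t).as_rotvec()/np.radians(6)
            if best is None or np.linalg.norm(v)<np.linalg.norm(best):best=v
        out.append(np.round(best,2))
    return out
E
python3 - <<'E'
from h import *
T=lambda x,y:(250+x/4-.375,165+y/4-.375)
S=lambda x,y:(220+x/4-.375,160+y/4-.375)
np.set_printoptions(precision=4,suppress=True)
for k,a,z in [("divL",(310,212),.045),("divM",(420,275),.045),("divR",(527,338),.045),("bkL",(402,55),.06),("bkR",(620,182),.06),("tinL",(388,207),.056),("tinL1",(388,207),.028),("tinR",(497,263),.056),("tea",(461,362),.117),("shk",(338,288),.11),("grip",(133,247),.184),("plat",(188,165),.135),("barend",(85,335),.144),("sug",(667,507),.1),("rod1",(168,78),.168),("rod2",(260,133),.168),("rod4",(118,175),.168),("green",(0,0),0)]:
    print(k,at("top",*T(*a),z))
for k,a,b in [("tinR",(497,263),(567,348)),("tea",(461,362),(466,308)),("shk",(338,288),(367,243)),("grip",(133,245),(171,65)),("rod1",(168,78),(284,27)),("rod2",(258,133),(350,72)),("sug",(667,507),(660,507)),("tinL",(388,207),(475,275))]:
    print(k,tri(T(*a),S(*b)))
E
```

```text
divL [ 0.5214 -0.2278  0.045 ]
divM [ 0.4775 -0.305   0.045 ]
divR [ 0.4339 -0.3797  0.045 ]
bkL [ 0.6329 -0.2925  0.06  ]
bkR [ 0.5431 -0.4454  0.06  ]
tinL [ 0.5238 -0.2815  0.056 ]
tinL1 [ 0.5286 -0.2856  0.028 ]
tinR [ 0.4851 -0.3574  0.056 ]
tea [ 0.4108 -0.3194  0.117 ]
shk [ 0.4596 -0.2396  0.11  ]
grip [ 0.4746 -0.1031  0.184 ]
plat [ 0.5366 -0.1385  0.135 ]
barend [ 0.423  -0.0731  0.144 ]
sug [ 0.3174 -0.4583  0.1   ]
rod1 [ 0.5871 -0.1242  0.168 ]
rod2 [ 0.5517 -0.1835  0.168 ]
rod4 [ 0.5231 -0.0929  0.168 ]
green [ 0.6869 -0.001   0.    ]
tinR (array([ 0.4849, -0.357 ,  0.0576]), np.float64(0.00024301453164413036))
tea (array([ 0.4107, -0.3193,  0.1181]), np.float64(0.00012782450456601144))
shk (array([ 0.4595, -0.2393,  0.1092]), np.float64(0.000824413846958146))
grip (array([ 0.475 , -0.1021,  0.1857]), np.float64(0.0023535847354590215))
rod1 (array([ 0.5867, -0.1231,  0.1671]), np.float64(0.002628837070844422))
rod2 (array([ 0.5527, -0.183 ,  0.1647]), np.float64(0.0010884732376825032))
sug (array([ 0.3175, -0.4581,  0.1014]), np.float64(0.0004519663160630096))
tinL (array([ 0.5236, -0.2822,  0.0625]), np.float64(0.0037767415224248084))
```

Run:
```python
from h import *
print(go([.4748,-.1026,.25],60))
```

```text
[array([ 4.154e+01, -3.229e+01,  1.000e-02]), array([-0.01,  0.  ,  8.17])]
```

Call:
send_rows:
  dr:
    - [0, 0, 1]
    - [0, 0, 2]
    - [0, 0, 3]
    - [0, 0, 4]
    - [0, 0, 5.2]
    - [0, 0, 6.5]
    - [0, 0, 7.5]
    - [0, 0, 8.17]
  xyz:
    - [4, -3, 0]
    - [9, -7, 0]
    - [14, -11, 0]
    - [19, -15, 0]
    - [24, -19, 0]
    - [29, -23, 0]
    - [34, -27, 0]
    - [37, -29, 0]
  jaw: [60, 60, 60, 60, 60, 60, 60, 60]

```text
time_s: 1.1
eef_pos: [0.4433, -0.1464, 0.2502]
eef_rot: [-0.0, 0.966, -0.259, -0.0]
wrist_force: [-0.6, 0.3, 0.4]
opening: 0.604
grasp_force: 0.0
```

Run:
```python
from h import *
print(go([.4748,-.1026,.17],60))
print(ctrl.get_obs()["eef_pos"],ctrl.get_obs()["q"])
```

```text
[array([ 0.53, -5.37,  8.02]), array([-0.  ,  0.  , -0.01])]
[ 0.44334791 -0.14642495  0.25016334] [-5.74185155e-01 -6.76939582e-02  1.86846976e+00  2.09689676e-04
  1.34095436e+00  1.52152387e+00]
```

Call:
send_rows:
  dr:
    - [0, 0, 0]
    - [0, 0, 0]
    - [0, 0, 0]
    - [0, 0, 0]
    - [0, 0, 0]
    - [0, 0, 0]
    - [0, 0, 0]
    - [0, 0, 0]
  xyz:
    - [0.3, -3, 0]
    - [0.5, -5.4, 0]
    - [0.5, -5.4, 3]
    - [0.5, -5.4, 6]
    - [0.5, -5.4, 8]
    - [0.5, -5.4, 8]
    - [0.5, -5.4, 8]
    - [0.5, -5.4, 8]
  jaw: [60, 60, 60, 60, 60, 20, 10, 10]

```text
time_s: 2.1
eef_pos: [0.4749, -0.1026, 0.1706]
eef_rot: [-0.002, 0.966, -0.259, 0.001]
wrist_force: [6.7, 10.8, -8.6]
opening: 0.224
grasp_force: 60.5
```

Call:
send_rows:
  dr:
    - [0, 0, 0]
    - [0, 0, 0]
    - [0, 0, 0]
    - [0, 0, 0]
    - [0, 0, 0]
    - [0, 0, 0]
    - [0, 0, 0]
    - [0, 0, 0]
  xyz:
    - [-0.3, -0.1, 0]
    - [-1, -0.1, 0]
    - [-1.8, -0.1, 0]
    - [-2.6, -0.1, 0]
    - [-3.4, -0.1, 0]
    - [-4.2, -0.1, 0]
    - [-4.8, -0.1, 0]
    - [-5.1, -0.1, 0]
  jaw: [10, 10, 10, 10, 10, 10, 10, 10]

```text
time_s: 3.1
eef_pos: [0.4381, -0.0817, 0.1714]
eef_rot: [0.001, 0.966, -0.259, 0.011]
wrist_force: [39.3, -14.4, -38.3]
opening: 0.221
grasp_force: 61.3
```

Call:
send_rows:
  dr:
    - [0, 0, 0]
    - [0, 0, 0]
    - [0, 0, 0]
    - [0, 0, 0]
    - [0, 0, 0]
    - [0, 0, 0]
    - [0, 0, 0]
    - [0, 0, 0]
  xyz:
    - [0.4, 0, 0]
    - [0.7, 0, 0]
    - [0.7, 0, 0]
    - [0.7, 0, 0]
    - [0.7, 0, 0]
    - [0.7, 0, 0]
    - [0.7, 0, 0]
    - [0.7, 0, 0]
  jaw: [10, 10, 10, 10, 10, 10, 10, 10]

```text
time_s: 4.1
eef_pos: [0.4383, -0.0818, 0.1712]
eef_rot: [-0.0, 0.966, -0.259, 0.003]
wrist_force: [8.1, 2.2, -8.8]
opening: 0.227
grasp_force: 65.2
```

Run:
```python
from h import *
o=ctrl.get_obs();print(o["eef_pos"],o["wrist_force"])
s=ctrl.camera("scene")[:,:,::-1]
cv2.imwrite("pics/c1.png",cv2.resize(s[130:280,180:380],None,fx=4,fy=4,interpolation=cv2.INTER_CUBIC))
```

```text
[ 0.43831514 -0.08181491  0.17124786] [ 8.0955058   2.15612112 -8.7887551 ]
```

View pics/c1.png

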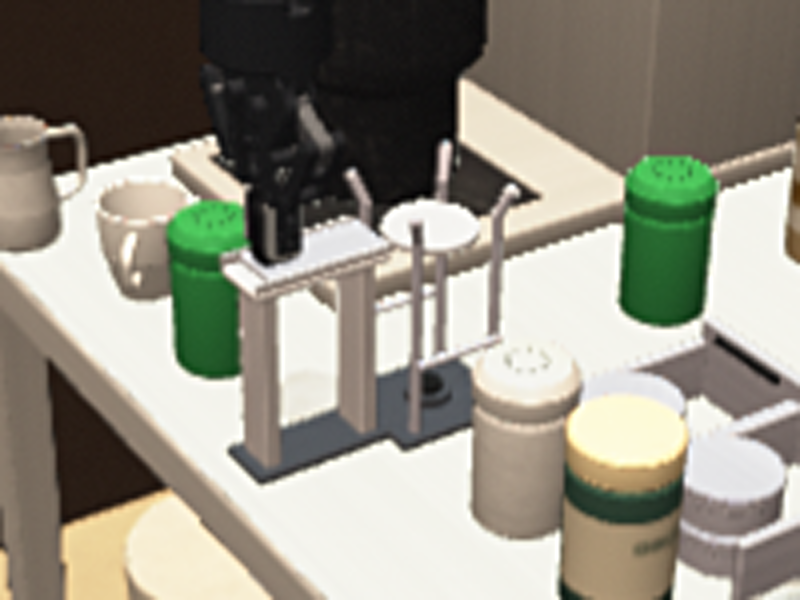

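Bar is pulled to its end stop (platform at crop (430,225) is clear). Release and go up.

Call:
send_rows:
  dr:
    - [0, 0, 0]
    - [0, 0, 0]
    - [0, 0, 0]
    - [0, 0, 0]
    - [0, 0, -1]
    - [0, 0, -2.5]
    - [0, 0, -4]
    - [0, 0, -5]
  xyz:
    - [0, 0, 0]
    - [0, 0, 0]
    - [0, 0, -3]
    - [0, 0, -7]
    - [-1, 3, -10]
    - [-2, 7, -10]
    - [-3, 12, -10]
    - [-4, 16, -10]
  jaw: [70, 70, 70, 70, 100, 100, 100, 100]

```text
time_s: 5.15
eef_pos: [0.3207, -0.2014, 0.2711]
eef_rot: [0.001, 1.0, 0.002, 0.0]
wrist_force: [0.2, -1.0, -0.7]
opening: 1.001
grasp_force: 0.0
```

Run:
```python
from h import *
print(go([.4596,-.2396,.25],-30)); print(ctrl.get_obs()["eef_pos"])
t=ctrl.camera("top")[:,:,::-1]
cv2.imwrite("pics/t1.png",t)
cv2.imwrite("pics/t1c.png",cv2.resize(t[180:260,260:340],None,fx=7,fy=7,interpolation=cv2.INTER_CUBIC))
```

```text
[array([13.87,  3.87,  2.13]), array([ 0.02,  0.  , -9.96])]
[ 0.32073505 -0.20144738  0.27109424]
```

View pics/t1c.png

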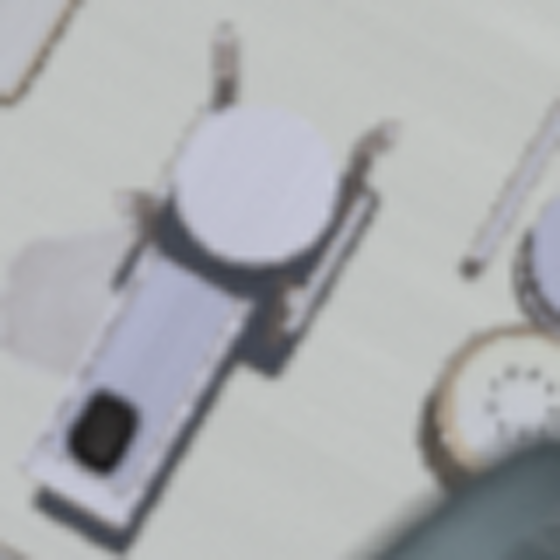

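Platform disc centre at crop (257,184), i.e. top px (296.3,205.9); rod tops at (226,35),(390,132),(130,200). Computing the axis.

Run:
```python
from h import *
C=lambda x,y:(260+x/7-.43,180+y/7-.43)
print(at("top",*C(256.7,184.5),.135)); a=at("top",*C(226,33),.168);b=at("top",*C(391,130),.168);d=at("top",*C(128,200),.168)
print((b+d)/2,a,b,d,np.linalg.norm(a-b),np.linalg.norm(a-d),np.linalg.norm(b-d))
```

```text
[ 0.5364604  -0.13753967  0.135     ]
[ 0.53735837 -0.13764131  0.168     ] [ 0.58672093 -0.12483232  0.168     ] [ 0.55103805 -0.18557887  0.168     ] [ 0.52367869 -0.08970375  0.168     ] 0.0704514837021439 0.07216882565465506 0.09970241489987434
```

Call:
send_rows:
  dr:
    - [0, 0, -1.5]
    - [0, 0, -3]
    - [0, 0, -4.5]
    - [0, 0, -6]
    - [0, 0, -7.5]
    - [0, 0, -9]
    - [0, 0, -10]
    - [0, 0, -10]
  xyz:
    - [2, 0.6, 0]
    - [5, 1.5, 0]
    - [8, 2.3, 0]
    - [11, 3.1, 1]
    - [13.9, 3.9, 2]
    - [13.9, 3.9, 6]
    - [13.9, 3.9, 11]
    - [13.9, 3.9, 14]
  jaw: [100, 100, 100, 100, 100, 100, 100, 100]

```text
time_s: 6.2
eef_pos: [0.4599, -0.2387, 0.1283]
eef_rot: [-0.001, 0.866, 0.5, -0.001]
wrist_force: [0.1, -0.3, -0.1]
opening: 1.0
grasp_force: 0.0
```

Call:
send_rows:
  dr:
    - [0, 0, 0]
    - [0, 0, 0]
    - [0, 0, 0]
    - [0, 0, 0]
    - [0, 0, 0]
    - [0, 0, 0]
    - [0, 0, 0]
    - [0, 0, 0]
  xyz:
    - [0, 0, 2]
    - [0, 0, 4.3]
    - [0, 0, 4.3]
    - [0, 0, 4.3]
    - [0, 0, 4.3]
    - [0, 0, 4.3]
    - [0, 0, 4.3]
    - [0, 0, 4.3]
  jaw: [100, 100, 100, 60, 60, 60, 60, 60]

```text
time_s: 7.2
eef_pos: [0.4611, -0.2397, 0.0891]
eef_rot: [0.001, 0.866, 0.5, 0.0]
wrist_force: [-3.4, 2.2, 5.7]
opening: 0.716
grasp_force: 64.1
```

Call:
send_rows:
  dr:
    - [0, 0, 0]
    - [0, 0, 0]
    - [0, 0, 0]
    - [0, 0, 0]
    - [0, 0, 0]
    - [0, 0, 0]
    - [0, 0, 0]
    - [0, 0, 0]
  xyz:
    - [0, 0, -2]
    - [0, 0, -5]
    - [0, 0, -8]
    - [0, 0, -11]
    - [-0.4, 4, -11]
    - [-0.8, 9, -11]
    - [-1.2, 14, -11]
    - [-1.5, 18, -11]
  jaw: [60, 60, 60, 60, 60, 60, 60, 60]

```text
time_s: 8.2
eef_pos: [0.6099, -0.3429, 0.1964]
eef_rot: [-0.001, 0.866, 0.5, -0.0]
wrist_force: [-0.0, -0.2, -6.3]
opening: 0.715
grasp_force: 70.0
```

Call:
send_rows:
  dr:
    - [0, 0, 0]
    - [0, 0, 0]
    - [0, 0, 0]
    - [0, 0, 0]
    - [0, 0, 0]
    - [0, 0, 0]
    - [0, 0, 0]
    - [0, 0, 0]
  xyz:
    - [-0.2, 3, 0]
    - [-0.3, 4.6, 1]
    - [-0.3, 4.6, 4]
    - [-0.3, 4.6, 7]
    - [-0.3, 4.6, 9.5]
    - [-0.3, 4.6, 10.6]
    - [-0.3, 4.6, 10.7]
    - [-0.3, 4.6, 10.7]
  jaw: [60, 60, 60, 60, 60, 60, 60, 60]

```text
time_s: 9.2
eef_pos: [0.6476, -0.3681, 0.0906]
eef_rot: [0.0, 0.866, 0.5, 0.0]
wrist_force: [0.4, 0.5, -7.5]
opening: 0.719
grasp_force: 70.1
```

Call:
send_rows:
  dr:
    - [0, 0, 0]
    - [0, 0, 0]
    - [0, 0, 0]
    - [0, 0, 0]
    - [0, 0, 0]
    - [0, 0, 0]
    - [0, 0, 0]
    - [0, 0, 0]
  xyz:
    - [0, 0, 0.2]
    - [0, 0, 0.2]
    - [0, 0, 0.2]
    - [0, 0, -3]
    - [0, 0, -8]
    - [0, 0, -12]
    - [0.6, -4, -13]
    - [1.3, -9, -13]
  jaw: [60, 85, 100, 100, 100, 100, 100, 100]

```text
time_s: 10.2
eef_pos: [0.5766, -0.3125, 0.2233]
eef_rot: [0.003, 0.866, 0.5, 0.001]
wrist_force: [0.5, -0.3, 0.4]
opening: 0.997
grasp_force: 0.0
```

Run:
```python
from h import *
o=ctrl.get_obs();print(o["eef_pos"],o["wrist_force"],go([.5238,-.2815,.1]))
s=ctrl.camera("scene")[:,:,::-1]
t=ctrl.camera("top")[:,:,::-1]
a=cv2.resize(s[170:310,270:410],None,fx=4,fy=4,interpolation=cv2.INTER_CUBIC)
cv2.imwrite("pics/c2.png",a)
```

```text
[ 0.57664765 -0.31248412  0.22333781] [ 0.51181944 -0.25383214  0.38833457] [array([ 0.05, -6.2 , 12.3 ])]
```

View pics/c2.png

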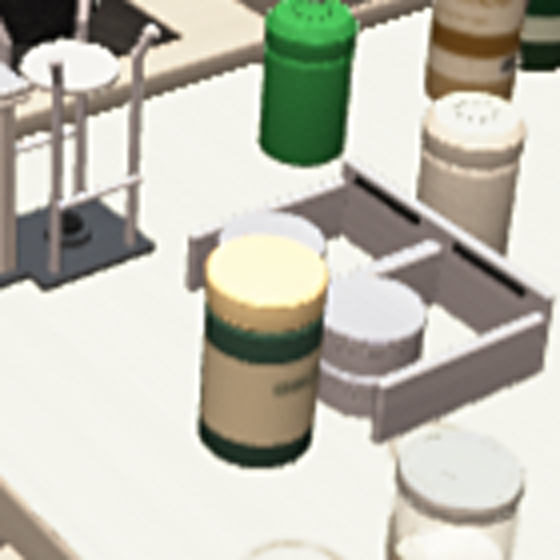

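Two tins in the left bay too (lid at (272,240), about 56 mm high), so four in all. Go for tin_c.

Call:
send_rows:
  dr:
    - [0, 0, 0]
    - [0, 0, 0]
    - [0, 0, 0]
    - [0, 0, 0]
    - [0, 0, 0]
    - [0, 0, 0]
    - [0, 0, 0]
    - [0, 0, 0]
  xyz:
    - [0, -3, 0]
    - [0, -6.2, 1]
    - [0, -6.2, 5]
    - [0, -6.2, 10]
    - [0, -6.2, 14]
    - [0, -6.2, 16.5]
    - [0, -6.2, 17.7]
    - [0, -6.2, 17.7]
  jaw: [100, 100, 100, 100, 100, 100, 100, 100]

```text
time_s: 11.3
eef_pos: [0.5226, -0.281, 0.0434]
eef_rot: [0.0, 0.866, 0.5, 0.0]
wrist_force: [0.0, 1.0, -0.2]
opening: 0.999
grasp_force: 0.0
```

Call:
send_rows:
  dr:
    - [0, 0, 0]
    - [0, 0, 0]
    - [0, 0, 0]
    - [0, 0, 0]
    - [0, 0, 0]
    - [0, 0, 0]
    - [0, 0, 0]
    - [0, 0, 0]
  xyz:
    - [0, 0, 0]
    - [0, 0, 0]
    - [0, 0, 0]
    - [0, 0, 0]
    - [0, 0, 0]
    - [0, 0, 0]
    - [0, 0, 0]
    - [0, 0, 0]
  jaw: [70, 60, 60, 60, 60, 60, 60, 60]

```text
time_s: 12.3
eef_pos: [0.5239, -0.282, 0.0458]
eef_rot: [0.002, 0.866, 0.5, 0.001]
wrist_force: [-0.8, 0.8, 5.7]
opening: 0.745
grasp_force: 66.2
```

Call:
send_rows:
  dr:
    - [0, 0, 0]
    - [0, 0, 0]
    - [0, 0, 1]
    - [0, 0, 2.5]
    - [0, 0, 4]
    - [0, 0, 5.5]
    - [0, 0, 7]
    - [0, 0, 8.5]
  xyz:
    - [0, 0, -4]
    - [0, 0, -9]
    - [0, 0, -14]
    - [0, 0, -18]
    - [2, -1, -18]
    - [5, -2.5, -18]
    - [8, -4, -18]
    - [10, -5, -18]
  jaw: [60, 60, 60, 60, 60, 60, 60, 60]

```text
time_s: 13.3
eef_pos: [0.5289, -0.1676, 0.2239]
eef_rot: [0.0, 0.997, 0.076, 0.0]
wrist_force: [-0.0, -0.1, -2.5]
opening: 0.742
grasp_force: 67.5
```

Run:
```python
from h import *
o=ctrl.get_obs();print(o["eef_pos"],o["wrist_force"],o["opening"],go([.5368,-.1376,.225],-120))
```

```text
[ 0.5289111  -0.16759375  0.22394205] [-0.04416439 -0.12410002 -2.48096614] 0.741524111681738 [array([ 1.24, -2.84, -0.11]), array([ 0.  , -0.01,  6.46])]
```

Call:
send_rows:
  dr:
    - [0, 0, 1.5]
    - [0, 0, 3]
    - [0, 0, 4.5]
    - [0, 0, 6]
    - [0, 0, 6.46]
    - [0, 0, 6.46]
    - [0, 0, 6.46]
    - [0, 0, 6.46]
  xyz:
    - [0.3, -0.7, 0]
    - [0.6, -1.4, 0]
    - [0.9, -2.1, 0]
    - [1.2, -2.8, 0]
    - [1.24, -2.84, 1]
    - [1.24, -2.84, 2]
    - [1.24, -2.84, 2.5]
    - [1.24, -2.84, 2.5]
  jaw: [60, 60, 60, 60, 60, 60, 60, 60]

```text
time_s: 14.3
eef_pos: [0.5365, -0.1391, 0.1979]
eef_rot: [-0.0, 0.966, -0.257, -0.0]
wrist_force: [0.2, 0.0, -2.1]
opening: 0.743
grasp_force: 67.5
```

Run:
```python
from h import *
o=ctrl.get_obs();print(o["eef_pos"],o["wrist_force"],o["opening"],go([.5368,-.1376,.157],-120))
s=ctrl.camera("scene")[:,:,::-1];t=ctrl.camera("top")[:,:,::-1]
f=lambda a:cv2.resize(a,None,fx=5,fy=5,interpolation=cv2.INTER_CUBIC)
cv2.imwrite("pics/c3.png",np.hstack([f(s[150:260,235:310]),f(t[170:280,260:335])]))
```

```text
[ 0.5365166  -0.13907743  0.1978562 ] [ 1.64165671e-01  1.81705465e-03 -2.07491314e+00] 0.7434031610552039 [array([-0.04, -0.14,  4.09]), array([0.  , 0.01, 0.04])]
```

View pics/c3.png

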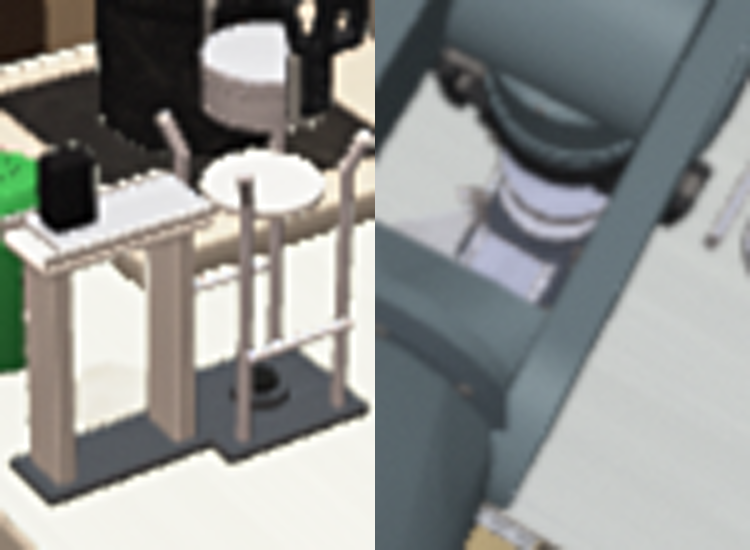

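Tin hangs over the platform (scene crop: tin at (250,75), platform (263,182)). Lower it.

Call:
send_rows:
  dr:
    - [0, 0, 0]
    - [0, 0, 0]
    - [0, 0, 0]
    - [0, 0, 0]
    - [0, 0, 0]
    - [0, 0, 0]
    - [0, 0, 0]
    - [0, 0, 0]
  xyz:
    - [0, -0.1, 0.8]
    - [0, -0.1, 1.6]
    - [0, -0.1, 2.4]
    - [0, -0.1, 3.2]
    - [0, -0.1, 3.8]
    - [0, -0.1, 4.2]
    - [0, -0.1, 4.4]
    - [0, -0.1, 4.4]
  jaw: [60, 60, 60, 60, 60, 60, 60, 60]

```text
time_s: 15.4
eef_pos: [0.5374, -0.1383, 0.1543]
eef_rot: [-0.0, 0.966, -0.257, 0.0]
wrist_force: [-0.2, -0.4, -2.3]
opening: 0.736
grasp_force: 67.5
```

Call:
send_rows:
  dr:
    - [0, 0, 0]
    - [0, 0, 0]
    - [0, 0, 0]
    - [0, 0, 0]
    - [0, 0, 0]
    - [0, 0, 0]
    - [0, 0, 0]
    - [0, 0, 0]
  xyz:
    - [0, 0, 0.3]
    - [0, 0, 0.8]
    - [0, 0, 1.3]
    - [0, 0, 1.8]
    - [0, 0, 2.3]
    - [0, 0, 2.8]
    - [0, 0, 2.8]
    - [0, 0, 2.8]
  jaw: [60, 60, 60, 60, 60, 60, 60, 60]

```text
time_s: 16.4
eef_pos: [0.5368, -0.138, 0.1257]
eef_rot: [-0.0, 0.966, -0.257, -0.001]
wrist_force: [0.8, -0.7, -1.4]
opening: 0.743
grasp_force: 67.7
```

Call:
send_rows:
  dr:
    - [0, 0, 0]
    - [0, 0, 0]
    - [0, 0, 0]
    - [0, 0, 0]
    - [0, 0, 0]
    - [0, 0, -1]
    - [0, 0, -2.5]
    - [0, 0, -4]
  xyz:
    - [0, 0, 0]
    - [0, 0, 0]
    - [0, 0, -1]
    - [0, 0, -4]
    - [0, 0, -8]
    - [0.5, 1, -9.5]
    - [1.5, 3, -9.5]
    - [3, 6, -9.5]
  jaw: [80, 90, 90, 90, 90, 100, 100, 100]

```text
time_s: 17.4
eef_pos: [0.5339, -0.2053, 0.2227]
eef_rot: [0.0, 0.999, -0.047, 0.001]
wrist_force: [-0.1, 0.4, 0.4]
opening: 1.002
grasp_force: 0.0
```

Run:
```python
from h import *
o=ctrl.get_obs();print(o["eef_pos"],o["wrist_force"],go([.5260,-.2815,.1],-30))
```

```text
[ 0.53393973 -0.20534569  0.2227069 ] [-0.14155101  0.37176628  0.40012514] [array([-0.09,  7.65, 12.27]), array([ 1.00e-02, -1.00e-02, -1.09e+01])]
```

Call:
send_rows:
  dr:
    - [0, 0, -1.7]
    - [0, 0, -3.4]
    - [0, 0, -5.1]
    - [0, 0, -6.8]
    - [0, 0, -8.5]
    - [0, 0, -10]
    - [0, 0, -10.9]
    - [0, 0, -10.9]
  xyz:
    - [0, 2, 0]
    - [0, 4, 0]
    - [0, 6, 0]
    - [0, 7.6, 1]
    - [0, 7.6, 2]
    - [0, 7.6, 4]
    - [0, 7.6, 8]
    - [0, 7.6, 12]
  jaw: [100, 100, 100, 100, 100, 100, 100, 100]

```text
time_s: 18.4
eef_pos: [0.5264, -0.2813, 0.1015]
eef_rot: [0.001, 0.867, 0.498, 0.0]
wrist_force: [0.5, -0.2, -1.0]
opening: 1.002
grasp_force: 0.0
```

Run:
```python
from h import *
o=ctrl.get_obs();print(o["eef_pos"],o["wrist_force"],go([.5260,-.2815,.024],-30))
s=ctrl.camera("scene")[:,:,::-1];t=ctrl.camera("top")[:,:,::-1]
f=lambda a:cv2.resize(a,None,fx=5,fy=5,interpolation=cv2.INTER_CUBIC)
cv2.imwrite("pics/c4.png",np.hstack([f(s[150:260,235:310]),f(s[185:295,310:385])]))
```

```text
[ 0.52644158 -0.28126291  0.1014964 ] [ 0.46095715 -0.18099391 -0.99685521] [array([-0.04, -0.04,  7.75]), array([ 0.02,  0.  , -0.05])]
```

View pics/c4.png

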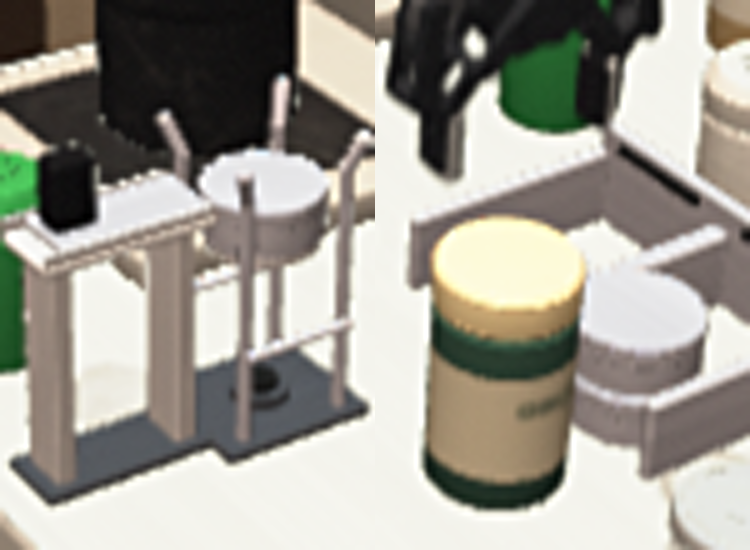

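Tin_c sits level between the rods at (263,205), its top about at platform-top height. Now tin_a.

Call:
send_rows:
  dr:
    - [0, 0, 0]
    - [0, 0, 0]
    - [0, 0, 0]
    - [0, 0, 0]
    - [0, 0, 0]
    - [0, 0, 0]
    - [0, 0, 0]
    - [0, 0, 0]
  xyz:
    - [0, 0, 3]
    - [0, 0, 6]
    - [0, 0, 7.3]
    - [0, 0, 7.7]
    - [0, 0, 7.7]
    - [0, 0, 7.7]
    - [0, 0, 7.7]
    - [0, 0, 7.7]
  jaw: [100, 100, 100, 100, 60, 60, 60, 60]

```text
time_s: 19.5
eef_pos: [0.5271, -0.2817, 0.0262]
eef_rot: [0.001, 0.868, 0.497, 0.001]
wrist_force: [-0.4, 0.5, 6.4]
opening: 0.731
grasp_force: 66.7
```

Call:
send_rows:
  dr:
    - [0, 0, 0]
    - [0, 0, 0]
    - [0, 0, 0]
    - [0, 0, 0]
    - [0, 0, 0]
    - [0, 0, 0]
    - [0, 0, 0]
    - [0, 0, 0]
  xyz:
    - [0, 0, 0]
    - [0, 0, 0]
    - [0, 0, -1]
    - [0, 0, -4]
    - [0, 0, -8]
    - [0, 0, -13]
    - [0, 0, -18]
    - [0, 0, -20]
  jaw: [60, 60, 60, 60, 60, 60, 60, 60]

```text
time_s: 20.5
eef_pos: [0.527, -0.2816, 0.2287]
eef_rot: [0.003, 0.868, 0.497, 0.001]
wrist_force: [-0.2, -0.4, -2.4]
opening: 0.734
grasp_force: 66.6
```

Call:
send_rows:
  dr:
    - [0, 0, 1.7]
    - [0, 0, 3.4]
    - [0, 0, 5.1]
    - [0, 0, 6.8]
    - [0, 0, 8.5]
    - [0, 0, 10.2]
    - [0, 0, 11.9]
    - [0, 0, 13.5]
  xyz:
    - [0.5, -0.2, 0]
    - [2, -1, 0]
    - [4, -2, 0]
    - [6, -3, 0]
    - [8, -4, 0]
    - [10, -5, 0]
    - [12, -5.9, 0]
    - [12.9, -6.3, 0]
  jaw: [60, 60, 60, 60, 60, 60, 60, 60]

```text
time_s: 21.5
eef_pos: [0.5364, -0.1363, 0.2244]
eef_rot: [-0.0, 0.982, -0.188, -0.0]
wrist_force: [0.7, 0.4, -3.2]
opening: 0.732
grasp_force: 66.5
```

Run:
```python
from h import *
o=ctrl.get_obs();print(o["eef_pos"],o["wrist_force"],o["opening"],go([.5368,-.138,.165],-120))
```

```text
[ 0.53639107 -0.13625499  0.2244257 ] [ 0.6618937   0.35350716 -3.2326118 ] 0.7323145249149074 [array([0.11, 0.15, 5.94]), array([-0.  ,  0.01,  1.39])]
```

Call:
send_rows:
  dr:
    - [0, 0, 0.7]
    - [0, 0, 1.4]
    - [0, 0, 1.4]
    - [0, 0, 1.4]
    - [0, 0, 1.4]
    - [0, 0, 1.4]
    - [0, 0, 1.4]
    - [0, 0, 1.4]
  xyz:
    - [0.1, 0.1, 0]
    - [0.1, 0.1, 0]
    - [0.1, 0.1, 1]
    - [0.1, 0.1, 2]
    - [0.1, 0.1, 3]
    - [0.1, 0.1, 4]
    - [0.1, 0.1, 5]
    - [0.1, 0.1, 5.7]
  jaw: [60, 60, 60, 60, 60, 60, 60, 60]

```text
time_s: 22.5
eef_pos: [0.5372, -0.1389, 0.1664]
eef_rot: [-0.0, 0.966, -0.257, -0.0]
wrist_force: [-0.6, -0.7, -2.2]
opening: 0.733
grasp_force: 66.5
```

Press on down, gripped, to TCP 0.132.

Call:
send_rows:
  dr:
    - [0, 0, 0]
    - [0, 0, 0]
    - [0, 0, 0]
    - [0, 0, 0]
    - [0, 0, 0]
    - [0, 0, 0]
    - [0, 0, 0]
    - [0, 0, 0]
  xyz:
    - [0, 0.1, 0.4]
    - [0, 0.1, 0.9]
    - [0, 0.1, 1.4]
    - [0, 0.1, 1.9]
    - [0, 0.1, 2.4]
    - [0, 0.1, 2.9]
    - [0, 0.1, 3.3]
    - [0, 0.1, 3.3]
  jaw: [60, 60, 60, 60, 60, 60, 60, 60]

```text
time_s: 23.5
eef_pos: [0.5369, -0.1398, 0.1337]
eef_rot: [-0.0, 0.966, -0.257, -0.0]
wrist_force: [0.3, -0.1, -1.8]
opening: 0.732
grasp_force: 66.6
```

Call:
send_rows:
  dr:
    - [0, 0, 0]
    - [0, 0, 0]
    - [0, 0, 0]
    - [0, 0, 0]
    - [0, 0, 0]
    - [0, 0, -1]
    - [0, 0, -2.5]
    - [0, 0, -4]
  xyz:
    - [0, 0, 0]
    - [0, 0, 0]
    - [0, 0, -1]
    - [0, 0, -4]
    - [0, 0, -8]
    - [1, 1, -9.5]
    - [3, 2, -9.5]
    - [6, 4, -9.5]
  jaw: [80, 90, 90, 90, 90, 100, 100, 100]

```text
time_s: 24.5
eef_pos: [0.5698, -0.2043, 0.2309]
eef_rot: [0.0, 0.999, -0.047, 0.001]
wrist_force: [0.5, -1.0, 1.0]
opening: 1.003
grasp_force: 0.0
```

Run:
```python
from h import *
o=ctrl.get_obs();print(o["eef_pos"],o["wrist_force"],go([.6476,-.3681,.0895],-30))
s=ctrl.camera("scene")[:,:,::-1]
f=lambda a:cv2.resize(a,None,fx=3,fy=3,interpolation=cv2.INTER_CUBIC)
cv2.imwrite("pics/c5.png",f(s[150:310,235:435]))
```

```text
[ 0.56980211 -0.20433061  0.23092202] [ 0.51062724 -0.99242921  0.98740087] [array([ 9.26, 15.57, 14.17]), array([ 1.00e-02, -1.00e-02, -1.09e+01])]
```

View pics/c5.png

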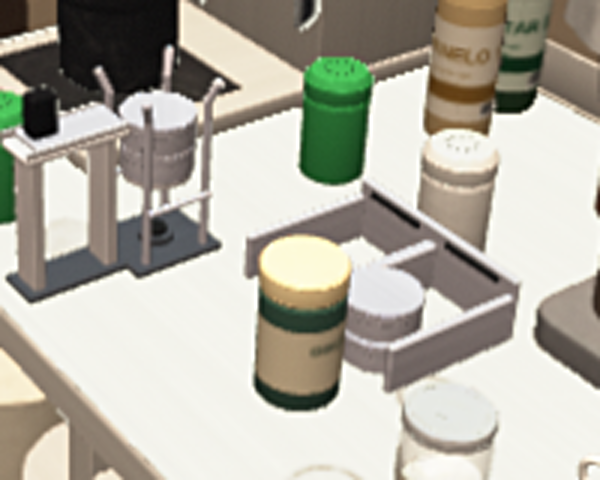

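Two tins stacked at (158,140), left bay empty, shaker behind the holder at (459,190). Fetch the shaker.

Call:
send_rows:
  dr:
    - [0, 0, -1.7]
    - [0, 0, -3.4]
    - [0, 0, -5.1]
    - [0, 0, -6.8]
    - [0, 0, -8.5]
    - [0, 0, -10]
    - [0, 0, -10.9]
    - [0, 0, -10.9]
  xyz:
    - [1, 2, 0]
    - [3, 5, 0]
    - [5, 8, 0]
    - [7, 11, 0]
    - [9, 14, 0]
    - [9.3, 15.6, 1]
    - [9.3, 15.6, 5]
    - [9.3, 15.6, 9]
  jaw: [100, 100, 100, 100, 100, 100, 100, 100]

```text
time_s: 25.55
eef_pos: [0.6463, -0.3695, 0.1394]
eef_rot: [0.001, 0.868, 0.497, 0.0]
wrist_force: [-0.1, 0.3, -0.8]
opening: 0.999
grasp_force: 0.0
```

Call:
send_rows:
  dr:
    - [0, 0, 0]
    - [0, 0, 0]
    - [0, 0, 0]
    - [0, 0, 0]
    - [0, 0, 0]
    - [0, 0, 0]
    - [0, 0, 0]
    - [0, 0, 0]
  xyz:
    - [0, 0, 3]
    - [0, 0, 5.2]
    - [0, 0, 5.2]
    - [0, 0, 5.2]
    - [0, 0, 5.2]
    - [0, 0, 5.2]
    - [0, 0, 5.2]
    - [0, 0, 5.2]
  jaw: [100, 100, 100, 60, 60, 60, 60, 60]

```text
time_s: 26.55
eef_pos: [0.6467, -0.3695, 0.0901]
eef_rot: [0.001, 0.868, 0.497, 0.0]
wrist_force: [-2.4, 2.6, 5.3]
opening: 0.715
grasp_force: 65.8
```

Call:
send_rows:
  dr:
    - [0, 0, 0]
    - [0, 0, 0]
    - [0, 0, 0]
    - [0, 0, 0]
    - [0, 0, 0]
    - [0, 0, 0]
    - [0, 0, 0]
    - [0, 0, 0]
  xyz:
    - [0, 0, -3]
    - [0, 0, -7]
    - [0, 0, -11]
    - [0.3, -4, -11]
    - [0.6, -9, -11]
    - [1, -14, -11]
    - [1.4, -19, -11]
    - [1.6, -22.6, -11]
  jaw: [60, 60, 60, 60, 60, 60, 60, 60]

```text
time_s: 27.55
eef_pos: [0.4568, -0.2389, 0.1965]
eef_rot: [-0.001, 0.868, 0.497, -0.0]
wrist_force: [-0.2, -1.0, -7.4]
opening: 0.716
grasp_force: 70.4
```

Run:
```python
from h import *
o=ctrl.get_obs();print(o["eef_pos"],o["wrist_force"],go([.4600,-.2410,.0895],-30))
```

```text
[ 0.45678167 -0.23889125  0.19648048] [-0.19023926 -1.0053285  -7.4270989 ] [array([-0.02,  0.41, 10.7 ]), array([-0.02, -0.  , -0.06])]
```

Call:
send_rows:
  dr:
    - [0, 0, 0]
    - [0, 0, 0]
    - [0, 0, 0]
    - [0, 0, 0]
    - [0, 0, 0]
    - [0, 0, 0]
    - [0, 0, 0]
    - [0, 0, 0]
  xyz:
    - [0, 0.1, 3]
    - [0, 0.1, 6]
    - [0, 0.1, 8]
    - [0, 0.1, 9]
    - [0, 0.1, 9.5]
    - [0, 0.1, 9.7]
    - [0, 0.1, 9.7]
    - [0, 0.1, 9.7]
  jaw: [60, 60, 60, 60, 60, 60, 60, 60]

```text
time_s: 28.55
eef_pos: [0.4603, -0.2417, 0.1009]
eef_rot: [0.001, 0.868, 0.497, 0.0]
wrist_force: [0.1, 0.5, -7.5]
opening: 0.716
grasp_force: 70.7
```

Run:
```python
from h import *
o=ctrl.get_obs();print(o["eef_pos"],o["wrist_force"],go([.4600,-.2410,.0895],-30))
```

```text
[ 0.46028443 -0.24166156  0.10091353] [ 0.10745717  0.53185987 -7.49767737] [array([ 0.04, -0.06,  1.14]), array([ 0.01,  0.  , -0.06])]
```

Call:
send_rows:
  dr:
    - [0, 0, 0]
    - [0, 0, 0]
    - [0, 0, 0]
    - [0, 0, 0]
    - [0, 0, 0]
    - [0, 0, 0]
    - [0, 0, 0]
    - [0, 0, 0]
  xyz:
    - [0, 0, 0.7]
    - [0, 0, 1.2]
    - [0, 0, 1.3]
    - [0, 0, 1.3]
    - [0, 0, 1.3]
    - [0, 0, -2]
    - [0, 0, -6]
    - [0, 0, -8.5]
  jaw: [60, 60, 60, 85, 100, 100, 100, 100]

```text
time_s: 29.55
eef_pos: [0.4608, -0.2422, 0.1875]
eef_rot: [0.001, 0.868, 0.497, 0.001]
wrist_force: [1.1, 0.2, -0.1]
opening: 1.002
grasp_force: 0.0
```

Call:
send_rows:
  dr:
    - [0, 0, 0]
    - [0, 0, 0]
    - [0, 0, 0]
    - [0, 0, 0]
    - [0, 0, 0]
    - [0, 0, 0]
    - [0, 0, 0]
    - [0, 0, 0]
  xyz:
    - [-3, -0.1, -0.5]
    - [-6, -0.2, -0.5]
    - [-9.2, -0.3, -0.5]
    - [-9.2, -0.3, -0.5]
    - [-9.2, -0.3, 2]
    - [-9.2, -0.3, 5]
    - [-9.2, -0.3, 5]
    - [-9.2, -0.3, 5]
  jaw: [100, 100, 100, 100, 100, 100, 100, 100]

```text
time_s: 30.55
eef_pos: [0.4115, -0.3193, 0.1362]
eef_rot: [0.0, 0.867, 0.497, 0.0]
wrist_force: [0.4, -0.5, 0.0]
opening: 1.001
grasp_force: 0.0
```

Run:
```python
from h import *
o=ctrl.get_obs();print(o["eef_pos"],o["wrist_force"],go([.4108,-.3194,.09],-30))
s=ctrl.camera("scene")[:,:,::-1]
f=lambda a:cv2.resize(a,None,fx=3,fy=3,interpolation=cv2.INTER_CUBIC)
cv2.imwrite("pics/c6.png",f(s[150:310,235:435]))
```

```text
[ 0.41151425 -0.31929379  0.13619602] [ 0.40713573 -0.45154518  0.0471226 ] [array([-0.04, -0.06,  4.62]), array([ 0.01,  0.  , -0.06])]
```

View pics/c6.png

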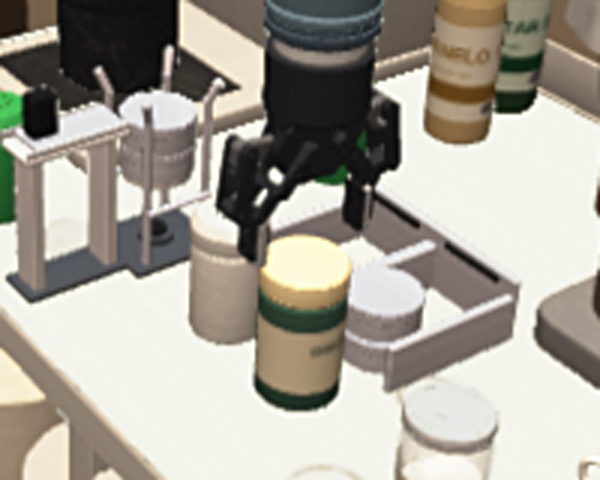

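Shaker back at (225,275), tea lid (305,265) lies between the fingers. Grip the tea canister.

Call:
send_rows:
  dr:
    - [0, 0, 0]
    - [0, 0, 0]
    - [0, 0, 0]
    - [0, 0, 0]
    - [0, 0, 0]
    - [0, 0, 0]
    - [0, 0, 0]
    - [0, 0, 0]
  xyz:
    - [0, -0.1, 2]
    - [0, -0.1, 4.6]
    - [0, -0.1, 4.6]
    - [0, -0.1, 4.6]
    - [0, -0.1, 4.6]
    - [0, -0.1, 4.6]
    - [0, -0.1, 4.6]
    - [0, -0.1, 4.6]
  jaw: [100, 100, 100, 60, 60, 60, 60, 60]

```text
time_s: 31.6
eef_pos: [0.411, -0.3199, 0.0913]
eef_rot: [0.002, 0.868, 0.497, 0.0]
wrist_force: [-0.0, 0.3, 6.6]
opening: 0.771
grasp_force: 65.9
```

Call:
send_rows:
  dr:
    - [0, 0, 0]
    - [0, 0, 0]
    - [0, 0, 0]
    - [0, 0, 0]
    - [0, 0, 0]
    - [0, 0, 0]
    - [0, 0, 0]
    - [0, 0, 0]
  xyz:
    - [0, 0, -3]
    - [0, 0, -7]
    - [0, 0, -11]
    - [0.5, 4, -11]
    - [2, 9, -11]
    - [4, 14, -11]
    - [6, 19, -11]
    - [7.8, 22.9, -11]
  jaw: [60, 60, 60, 60, 60, 60, 60, 60]

```text
time_s: 32.6
eef_pos: [0.648, -0.3667, 0.1973]
eef_rot: [-0.001, 0.868, 0.497, -0.001]
wrist_force: [-0.3, 0.0, -6.9]
opening: 0.769
grasp_force: 72.7
```

Call:
send_rows:
  dr:
    - [0, 0, 0]
    - [0, 0, 0]
    - [0, 0, 0]
    - [0, 0, 0]
    - [0, 0, 0]
    - [0, 0, 0]
    - [0, 0, 0]
    - [0, 0, 0]
  xyz:
    - [0, 0, 3]
    - [0, 0, 6]
    - [0, 0, 8.5]
    - [0, 0, 10]
    - [0, 0, 10.7]
    - [0, 0, 11]
    - [0, 0, 11]
    - [0, 0, 11]
  jaw: [60, 60, 60, 60, 60, 60, 60, 60]

```text
time_s: 33.6
eef_pos: [0.6475, -0.3676, 0.0914]
eef_rot: [0.001, 0.868, 0.497, 0.0]
wrist_force: [-3.8, 2.6, 3.9]
opening: 0.769
grasp_force: 74.4
```

Call:
send_rows:
  dr:
    - [0, 0, 0]
    - [0, 0, 0]
    - [0, 0, 0]
    - [0, 0, 0]
    - [0, 0, 0]
    - [0, 0, 0]
    - [0, 0, 0]
    - [0, 0, 0]
  xyz:
    - [0, 0, 0]
    - [0, 0, 0]
    - [0, 0, -3]
    - [0, 0, -8]
    - [0, 0, -11]
    - [-2, -4, -11]
    - [-4.5, -9, -11]
    - [-7.3, -14.5, -11]
  jaw: [85, 100, 100, 100, 100, 100, 100, 100]

```text
time_s: 34.6
eef_pos: [0.4841, -0.3572, 0.1999]
eef_rot: [0.001, 0.867, 0.498, 0.0]
wrist_force: [0.3, -0.4, 0.6]
opening: 0.998
grasp_force: 0.0
```

Run:
```python
from h import *
o=ctrl.get_obs();print(o["eef_pos"],o["wrist_force"],go([.4851,-.3574,.048],-30))
```

```text
[ 0.48406161 -0.35720811  0.19989216] [ 0.25247035 -0.37123673  0.55017889] [array([ 0.05,  0.06, 15.19]), array([ 0.02,  0.01, -0.05])]
```

Call:
send_rows:
  dr:
    - [0, 0, 0]
    - [0, 0, 0]
    - [0, 0, 0]
    - [0, 0, 0]
    - [0, 0, 0]
    - [0, 0, 0]
    - [0, 0, 0]
    - [0, 0, 0]
  xyz:
    - [0, 0.1, 4]
    - [0, 0.1, 8]
    - [0, 0.1, 12]
    - [0, 0.1, 14.3]
    - [0, 0.1, 14.8]
    - [0, 0.1, 14.8]
    - [0, 0.1, 14.8]
    - [0, 0.1, 14.8]
  jaw: [100, 100, 100, 100, 100, 60, 60, 60]

```text
time_s: 35.6
eef_pos: [0.4869, -0.3585, 0.0533]
eef_rot: [0.002, 0.868, 0.497, 0.0]
wrist_force: [0.5, -0.7, 6.0]
opening: 0.74
grasp_force: 66.5
```

Call:
send_rows:
  dr:
    - [0, 0, 0]
    - [0, 0, 0]
    - [0, 0, 0]
    - [0, 0, 0]
    - [0, 0, 0]
    - [0, 0, 1.5]
    - [0, 0, 3]
    - [0, 0, 4.5]
  xyz:
    - [0, 0, 0]
    - [0, 0, 0]
    - [0, 0, -4]
    - [0, 0, -9]
    - [0, 0, -14]
    - [0, 0, -18]
    - [0, 0, -18]
    - [2, 0, -18]
  jaw: [60, 60, 60, 60, 60, 60, 60, 60]

```text
time_s: 36.6
eef_pos: [0.4956, -0.3409, 0.2321]
eef_rot: [0.001, 0.961, 0.278, 0.0]
wrist_force: [0.9, 0.3, -2.6]
opening: 0.735
grasp_force: 67.3
```

Run:
```python
from h import *
o=ctrl.get_obs();print(o["eef_pos"],o["wrist_force"],o["opening"],go([.5368,-.138,.23],-120))
```

```text
[ 0.49555567 -0.34089143  0.2321258 ] [ 0.91592469  0.31749513 -2.57053602] 0.7348500871627681 [array([ 14.31, -14.96,   0.19]), array([ 1.000e-02, -1.000e-02,  1.037e+01])]
```

Call:
send_rows:
  dr:
    - [0, 0, 1.7]
    - [0, 0, 3.4]
    - [0, 0, 5.1]
    - [0, 0, 6.8]
    - [0, 0, 8.5]
    - [0, 0, 9.7]
    - [0, 0, 10.37]
    - [0, 0, 10.37]
  xyz:
    - [1, -1, 0]
    - [3, -3, 0]
    - [6, -6, 0]
    - [9, -9.3, 0]
    - [12, -12.5, 0]
    - [14, -14.5, 0]
    - [14.3, -15, 0]
    - [14.3, -15, 0]
  jaw: [60, 60, 60, 60, 60, 60, 60, 60]

```text
time_s: 37.6
eef_pos: [0.5353, -0.1359, 0.2312]
eef_rot: [-0.0, 0.967, -0.254, -0.0]
wrist_force: [-0.3, -1.4, -2.3]
opening: 0.732
grasp_force: 67.3
```

Run:
```python
from h import *
o=ctrl.get_obs();print(o["eef_pos"],o["wrist_force"],o["opening"],go([.5368,-.138,.132],-120))
s=ctrl.camera("scene")[:,:,::-1]
f=lambda a:cv2.resize(a,None,fx=3,fy=3,interpolation=cv2.INTER_CUBIC)
cv2.imwrite("pics/c7.png",f(s[130:310,235:435]))
```

```text
[ 0.53527064 -0.13591133  0.23118757] [-0.28809593 -1.41312611 -2.25287908] 0.731845855802057 [array([0.24, 0.11, 9.92]), array([0.  , 0.  , 0.09])]
```

View pics/c7.png

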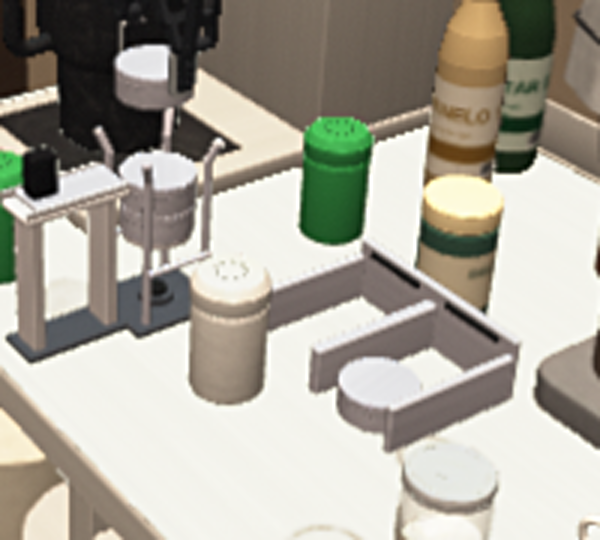

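Tin_d hangs over the pile at (150,75), tin_b remains at (380,390), tea behind the holder (460,235). Lower.

Call:
send_rows:
  dr:
    - [0, 0, 0]
    - [0, 0, 0]
    - [0, 0, 0]
    - [0, 0, 0]
    - [0, 0, 0]
    - [0, 0, 0]
    - [0, 0, 0]
    - [0, 0, 0]
  xyz:
    - [0.1, 0, 1]
    - [0.1, 0, 2]
    - [0.1, 0, 3]
    - [0.1, 0, 4]
    - [0.1, 0, 5]
    - [0.1, 0, 6]
    - [0.1, 0, 6.6]
    - [0.1, 0, 6.6]
  jaw: [60, 60, 60, 60, 60, 60, 60, 60]

```text
time_s: 38.65
eef_pos: [0.5361, -0.1371, 0.1647]
eef_rot: [-0.0, 0.967, -0.255, -0.0]
wrist_force: [-0.2, 0.2, -2.5]
opening: 0.738
grasp_force: 67.3
```

Call:
send_rows:
  dr:
    - [0, 0, 0]
    - [0, 0, 0]
    - [0, 0, 0]
    - [0, 0, 0]
    - [0, 0, 0]
    - [0, 0, 0]
    - [0, 0, 0]
    - [0, 0, 0]
  xyz:
    - [0, 0, 0.4]
    - [0, 0, 0.9]
    - [0, 0, 1.4]
    - [0, 0, 1.9]
    - [0, 0, 2.4]
    - [0, 0, 2.9]
    - [0, 0, 3.3]
    - [0, 0, 3.3]
  jaw: [60, 60, 60, 60, 60, 60, 60, 60]

```text
time_s: 39.65
eef_pos: [0.5361, -0.137, 0.1317]
eef_rot: [-0.0, 0.967, -0.255, -0.0]
wrist_force: [1.0, -1.2, -0.2]
opening: 0.735
grasp_force: 67.6
```

Call:
send_rows:
  dr:
    - [0, 0, 0]
    - [0, 0, 0]
    - [0, 0, 0]
    - [0, 0, 0]
    - [0, 0, 0]
    - [0, 0, -1]
    - [0, 0, -2.5]
    - [0, 0, -4]
  xyz:
    - [0, 0, 0]
    - [0, 0, 0]
    - [0, 0, -1]
    - [0, 0, -4]
    - [0, 0, -8]
    - [1, 1, -9.5]
    - [3, 4, -9.5]
    - [5, 8, -9.5]
  jaw: [80, 90, 90, 90, 90, 100, 100, 100]

```text
time_s: 40.65
eef_pos: [0.5409, -0.2318, 0.2287]
eef_rot: [0.0, 0.999, -0.045, 0.001]
wrist_force: [-0.2, -0.7, 0.3]
opening: 1.0
grasp_force: 0.0
```

Run:
```python
from h import *
p=at("scene",361.3,257.3,.028);print(p)
o=ctrl.get_obs();print(o["eef_pos"],o["wrist_force"],o["opening"],go([p[0],p[1],.12],-30))
```

```text
[ 0.48455048 -0.35946818  0.028     ]
[ 0.54089048 -0.23184703  0.22872788] [-0.19016613 -0.69677256  0.25448123] 1.0001208641029833 [array([-4.48, 13.21, 10.87]), array([ 1.000e-02, -1.000e-02, -1.086e+01])]
```

Call:
send_rows:
  dr:
    - [0, 0, -1.7]
    - [0, 0, -3.4]
    - [0, 0, -5.1]
    - [0, 0, -6.8]
    - [0, 0, -8.5]
    - [0, 0, -10]
    - [0, 0, -10.86]
    - [0, 0, -10.86]
  xyz:
    - [-0.6, 2, 0]
    - [-1.7, 5, 0]
    - [-2.8, 8, 0]
    - [-3.8, 11, 0]
    - [-4.5, 13.2, 0]
    - [-4.5, 13.2, 3]
    - [-4.5, 13.2, 7]
    - [-4.5, 13.2, 10.9]
  jaw: [100, 100, 100, 100, 100, 100, 100, 100]

```text
time_s: 41.65
eef_pos: [0.4828, -0.3588, 0.1182]
eef_rot: [0.001, 0.868, 0.497, 0.0]
wrist_force: [0.3, -0.5, -0.7]
opening: 1.004
grasp_force: 0.0
```

Run:
```python
from h import *
o=ctrl.get_obs();print(o["eef_pos"],o["wrist_force"],o["opening"],go([.4846,-.3593,.025],-30))
```

```text
[ 0.48283974 -0.35879001  0.11820709] [ 0.3128346  -0.49568439 -0.68471104] 1.0040814019815572 [array([0.05, 0.17, 9.32]), array([ 0.01,  0.  , -0.06])]
```

Call:
send_rows:
  dr:
    - [0, 0, 0]
    - [0, 0, 0]
    - [0, 0, 0]
    - [0, 0, 0]
    - [0, 0, 0]
    - [0, 0, 0]
    - [0, 0, 0]
    - [0, 0, 0]
  xyz:
    - [0, 0.1, 4]
    - [0, 0.1, 8]
    - [0, 0.1, 9.2]
    - [0, 0.1, 9.3]
    - [0, 0.1, 9.3]
    - [0, 0.1, 9.3]
    - [0, 0.1, 9.3]
    - [0, 0.1, 9.3]
  jaw: [100, 100, 100, 100, 60, 60, 60, 60]

```text
time_s: 42.65
eef_pos: [0.4848, -0.3603, 0.0279]
eef_rot: [0.002, 0.868, 0.497, 0.0]
wrist_force: [-0.9, -0.2, 6.9]
opening: 0.731
grasp_force: 66.6
```

Call:
send_rows:
  dr:
    - [0, 0, 0]
    - [0, 0, 0]
    - [0, 0, 0]
    - [0, 0, 0]
    - [0, 0, 0]
    - [0, 0, 1.5]
    - [0, 0, 3]
    - [0, 0, 4.5]
  xyz:
    - [0, 0, 0]
    - [0, 0, 0]
    - [0, 0, -4]
    - [0, 0, -9]
    - [0, 0, -14]
    - [0, 0, -18]
    - [0, 0, -20.5]
    - [2, 0, -20.5]
  jaw: [60, 60, 60, 60, 60, 60, 60, 60]

```text
time_s: 43.65
eef_pos: [0.4944, -0.3436, 0.2345]
eef_rot: [0.003, 0.961, 0.277, 0.001]
wrist_force: [-0.7, 0.3, -2.9]
opening: 0.729
grasp_force: 67.5
```

Run:
```python
from h import *
o=ctrl.get_obs();print(o["eef_pos"],o["wrist_force"],o["opening"],go([.5368,-.138,.23],-120))
```

```text
[ 0.4944421  -0.34358811  0.2344915 ] [-0.71594175  0.25819159 -2.93607526] 0.7285185057195944 [array([ 14.53, -15.15,   0.36]), array([ 0.05, -0.05, 10.36])]
```

Call:
send_rows:
  dr:
    - [0, 0, 1.7]
    - [0, 0, 3.4]
    - [0, 0, 5.1]
    - [0, 0, 6.8]
    - [0, 0, 8.5]
    - [0, 0, 9.7]
    - [0, 0, 10.37]
    - [0, 0, 10.37]
  xyz:
    - [1, -1, 0]
    - [3, -3, 0]
    - [6, -6, 0]
    - [9, -9.3, 0]
    - [12, -12.5, 0]
    - [14, -14.5, 0]
    - [14.6, -15.1, 0]
    - [14.6, -15.1, 0]
  jaw: [60, 60, 60, 60, 60, 60, 60, 60]

```text
time_s: 44.65
eef_pos: [0.5355, -0.1351, 0.231]
eef_rot: [0.0, 0.967, -0.255, 0.0]
wrist_force: [-0.6, 0.8, -3.2]
opening: 0.731
grasp_force: 67.5
```

Run:
```python
from h import *
o=ctrl.get_obs();print(o["eef_pos"],o["wrist_force"],o["opening"],go([.5368,-.138,.167],-120))
```

```text
[ 0.53549314 -0.13509602  0.23096667] [-0.6240811   0.81546334 -3.22580432] 0.7312996927986893 [array([0.25, 0.19, 6.4 ]), array([-0.  , -0.01,  0.08])]
```

Call:
send_rows:
  dr:
    - [0, 0, 0]
    - [0, 0, 0]
    - [0, 0, 0]
    - [0, 0, 0]
    - [0, 0, 0]
    - [0, 0, 0]
    - [0, 0, 0]
    - [0, 0, 0]
  xyz:
    - [0.1, 0.1, 1]
    - [0.1, 0.1, 2]
    - [0.1, 0.1, 3]
    - [0.1, 0.1, 4]
    - [0.1, 0.1, 5]
    - [0.1, 0.1, 6]
    - [0.1, 0.1, 6.4]
    - [0.1, 0.1, 6.4]
  jaw: [60, 60, 60, 60, 60, 60, 60, 60]

```text
time_s: 45.65
eef_pos: [0.5357, -0.1371, 0.166]
eef_rot: [-0.0, 0.967, -0.256, -0.0]
wrist_force: [0.3, 0.1, -2.1]
opening: 0.728
grasp_force: 67.5
```

Call:
send_rows:
  dr:
    - [0, 0, 0]
    - [0, 0, 0]
    - [0, 0, 0]
    - [0, 0, 0]
    - [0, 0, 0]
    - [0, 0, 0]
    - [0, 0, 0]
    - [0, 0, 0]
  xyz:
    - [0, 0, 0.4]
    - [0, 0, 0.9]
    - [0, 0, 1.4]
    - [0, 0, 1.9]
    - [0, 0, 2.4]
    - [0, 0, 2.9]
    - [0, 0, 3.4]
    - [0, 0, 3.4]
  jaw: [60, 60, 60, 60, 60, 60, 60, 60]

```text
time_s: 46.65
eef_pos: [0.5354, -0.137, 0.1315]
eef_rot: [-0.0, 0.967, -0.256, -0.001]
wrist_force: [0.8, -0.0, -1.4]
opening: 0.732
grasp_force: 67.7
```

Call:
send_rows:
  dr:
    - [0, 0, 0]
    - [0, 0, 0]
    - [0, 0, 0]
    - [0, 0, 0]
    - [0, 0, 0]
    - [0, 0, 0]
    - [0, 0, 0]
    - [0, 0, 0]
  xyz:
    - [0, 0, 0]
    - [0, 0, 0]
    - [0, 0, -1]
    - [0, 0, -5]
    - [0, 0, -9]
    - [-2, 0, -11]
    - [-6, 0, -11]
    - [-11.2, 0, -11]
  jaw: [80, 90, 90, 90, 90, 80, 60, 60]

```text
time_s: 47.65
eef_pos: [0.4381, -0.0817, 0.2435]
eef_rot: [0.0, 0.967, -0.256, 0.001]
wrist_force: [-0.4, 0.2, 0.7]
opening: 0.599
grasp_force: 0.0
```

Run:
```python
from h import *
o=ctrl.get_obs();print(o["eef_pos"],o["wrist_force"],o["opening"],go([.4383,-.0818,.171],-120))
s=ctrl.camera("scene")[:,:,::-1]
f=lambda a:cv2.resize(a,None,fx=3,fy=3,interpolation=cv2.INTER_CUBIC)
cv2.imwrite("pics/c8.png",f(s[130:310,215:435]))
```

```text
[ 0.43806571 -0.08167978  0.2434707 ] [-0.37964049  0.23076612  0.71702257] 0.5989390627887985 [array([0.01, 0.  , 7.25]), array([-0.  , -0.02,  0.05])]
```

View pics/c8.png

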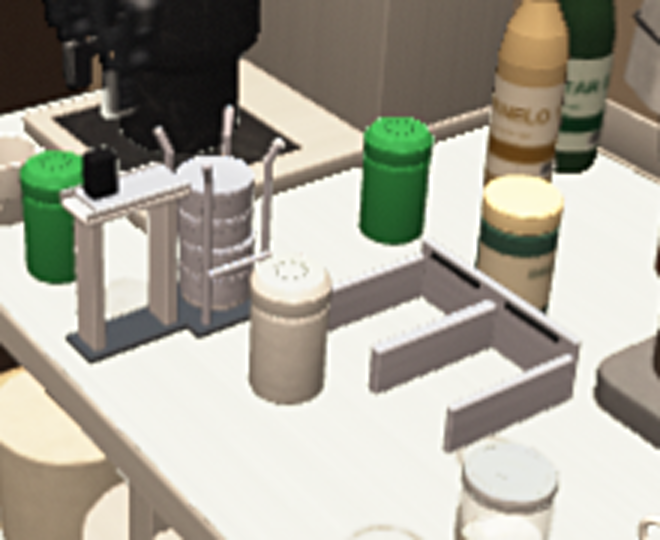

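Four tins stacked at (215,230), top below the bar level; the holder is empty. Grip the bar.

Call:
send_rows:
  dr:
    - [0, 0, 0]
    - [0, 0, 0]
    - [0, 0, 0]
    - [0, 0, 0]
    - [0, 0, 0]
    - [0, 0, 0]
    - [0, 0, 0]
    - [0, 0, 0]
  xyz:
    - [0, 0, 2]
    - [0, 0, 5]
    - [0, 0, 7.2]
    - [0, 0, 7.2]
    - [0, 0, 7.2]
    - [0, 0, 7.2]
    - [0, 0, 7.2]
    - [0, 0, 7.2]
  jaw: [60, 60, 60, 60, 20, 10, 10, 10]

```text
time_s: 48.7
eef_pos: [0.4393, -0.0823, 0.1718]
eef_rot: [0.0, 0.967, -0.256, 0.001]
wrist_force: [-1.3, 0.2, 7.4]
opening: 0.223
grasp_force: 60.3
```

Call:
send_rows:
  dr:
    - [0, 0, 0]
    - [0, 0, 0]
    - [0, 0, 0]
    - [0, 0, 0]
    - [0, 0, 0]
    - [0, 0, 0]
    - [0, 0, 0]
    - [0, 0, 0]
  xyz:
    - [0.4, 0, 0]
    - [1.1, 0, 0]
    - [1.8, 0, 0]
    - [2.5, 0, 0]
    - [3.2, 0, 0]
    - [3.9, 0, 0]
    - [4.5, 0, 0]
    - [4.8, 0, 0]
  jaw: [10, 10, 10, 10, 10, 10, 10, 10]

```text
time_s: 49.7
eef_pos: [0.4812, -0.1059, 0.1718]
eef_rot: [0.0, 0.967, -0.256, 0.001]
wrist_force: [-1.1, 1.8, 7.7]
opening: 0.221
grasp_force: 60.6
```

Call:
send_rows:
  dr:
    - [0, 0, 0]
    - [0, 0, 0]
    - [0, 0, 0]
    - [0, 0, 0]
    - [0, 0, 0]
    - [0, 0, 0]
    - [0, 0, 0]
    - [0, 0, 0]
  xyz:
    - [0.1, 0, 0]
    - [0.2, 0, 0]
    - [0.3, 0, 0]
    - [0.4, 0, 0]
    - [0.5, 0, 0]
    - [0.6, 0, 0]
    - [0.7, 0, 0]
    - [0.8, 0, 0]
  jaw: [10, 10, 10, 10, 10, 10, 10, 10]

```text
time_s: 50.7
eef_pos: [0.4873, -0.1093, 0.1718]
eef_rot: [-0.0, 0.967, -0.256, 0.0]
wrist_force: [-6.8, 4.4, 11.0]
opening: 0.228
grasp_force: 61.2
```

Call:
send_rows:
  dr:
    - [0, 0, 0]
    - [0, 0, 0]
    - [0, 0, 0]
    - [0, 0, 0]
    - [0, 0, 0]
    - [0, 0, 0]
    - [0, 0, 0]
    - [0, 0, 0]
  xyz:
    - [0.1, 0, 0]
    - [0.2, 0, 0]
    - [0.2, 0, 0]
    - [0.2, 0, 0]
    - [0.2, 0, 0]
    - [0.2, 0, 0]
    - [0.2, 0, 0]
    - [0.2, 0, 0]
  jaw: [10, 10, 10, 10, 10, 10, 10, 10]

```text
time_s: 51.7
eef_pos: [0.4874, -0.1093, 0.1717]
eef_rot: [-0.0, 0.967, -0.255, -0.002]
wrist_force: [-13.6, 6.7, 17.8]
opening: 0.222
grasp_force: 62.1
```

Call:
send_rows:
  dr:
    - [0, 0, 0]
    - [0, 0, 0]
    - [0, 0, 0]
    - [0, 0, 0]
    - [0, 0, 0]
    - [0, 0, -1]
    - [0, 0, -2.5]
    - [0, 0, -4]
  xyz:
    - [0, 0, 0]
    - [0, 0, 0]
    - [0, 0, -2]
    - [0, 0, -6]
    - [0, 0, -9]
    - [3, 1.5, -9]
    - [7, 4, -9]
    - [12, 7, -9]
  jaw: [60, 60, 60, 60, 80, 100, 100, 100]

```text
time_s: 52.7
eef_pos: [0.5594, -0.2315, 0.2606]
eef_rot: [0.0, 0.999, -0.046, 0.0]
wrist_force: [0.9, 0.5, -0.2]
opening: 0.999
grasp_force: 0.0
```

Run:
```python
from h import *
o=ctrl.get_obs();print(o["eef_pos"],o["wrist_force"],o["opening"],go([.6475,-.3676,.14],-30))
s=ctrl.camera("scene")[:,:,::-1];cv2.imwrite("pics/s9.png",s)
a=s[130:310,215:435].astype(int)
# tea lid centroid (yellow) now versus in the c7/c8 frame
def lid(im):
    h=cv2.cvtColor(im.astype(np.uint8),cv2.COLOR_BGR2HSV);m=cv2.inRange(h,(18,50,200),(32,160,255));n,l,st,c=cv2.connectedComponentsWithStats(m)
    return [(np.round(c[i],1),st[i,4]) for i in range(1,n) if st[i,4]>80]
print(lid(s)); p=cv2.resize(cv2.imread("pics/c8.png"),(220,180),interpolation=cv2.INTER_AREA);print([(c+[215,130],k) for c,k in lid(p)])
```

```text
[ 0.5594073  -0.23152201  0.26060397] [ 0.89880419  0.54400455 -0.17763299] 0.9990629167405162 [array([10.02, 12.74, 12.07]), array([ 1.000e-02, -1.000e-02, -1.088e+01])]
[(array([393.1, 137.4]), np.int32(88)), (array([388. , 196.3]), np.int32(85)), (array([205. , 270.8]), np.int32(476)), (array([176.1, 292.6]), np.int32(650)), (array([210.2, 347.7]), np.int32(223)), (array([201.2, 401.6]), np.int32(1007))]
[(array([393.1, 136.9]), np.int32(85)), (array([388.1, 196.3]), np.int32(83))]
```

Tea canister unmoved (lid at (388,196) in both). Fetch it.

Call:
send_rows:
  dr:
    - [0, 0, -1.7]
    - [0, 0, -3.4]
    - [0, 0, -5.1]
    - [0, 0, -6.8]
    - [0, 0, -8.5]
    - [0, 0, -10]
    - [0, 0, -10.9]
    - [0, 0, -10.9]
  xyz:
    - [1, 1, 0]
    - [3, 4, 0]
    - [5, 7, 0]
    - [7, 9.5, 0]
    - [9, 11.5, 0]
    - [10, 12.7, 3]
    - [10, 12.7, 7]
    - [10, 12.7, 12]
  jaw: [100, 100, 100, 100, 100, 100, 100, 100]

```text
time_s: 53.75
eef_pos: [0.6462, -0.3678, 0.1397]
eef_rot: [0.001, 0.867, 0.498, 0.0]
wrist_force: [0.1, 0.5, -0.2]
opening: 1.002
grasp_force: 0.0
```

Call:
send_rows:
  dr:
    - [0, 0, 0]
    - [0, 0, 0]
    - [0, 0, 0]
    - [0, 0, 0]
    - [0, 0, 0]
    - [0, 0, 0]
    - [0, 0, 0]
    - [0, 0, 0]
  xyz:
    - [0, 0, 2.5]
    - [0, 0, 4.9]
    - [0, 0, 4.9]
    - [0, 0, 4.9]
    - [0, 0, 4.9]
    - [0, 0, 4.9]
    - [0, 0, 4.9]
    - [0, 0, 4.9]
  jaw: [100, 100, 100, 60, 60, 60, 60, 60]

```text
time_s: 54.75
eef_pos: [0.6469, -0.368, 0.0936]
eef_rot: [0.002, 0.867, 0.498, 0.001]
wrist_force: [2.6, -2.3, 5.1]
opening: 0.77
grasp_force: 68.5
```

Call:
send_rows:
  dr:
    - [0, 0, 0]
    - [0, 0, 0]
    - [0, 0, 0]
    - [0, 0, 0]
    - [0, 0, 0]
    - [0, 0, 0]
    - [0, 0, 0]
    - [0, 0, 0]
  xyz:
    - [0, 0, -3]
    - [0, 0, -7]
    - [0, 0, -11]
    - [-2, -4, -11]
    - [-4, -9, -11]
    - [-6, -14, -11]
    - [-7.5, -19, -11]
    - [-7.7, -22.8, -11]
  jaw: [60, 60, 60, 60, 60, 60, 60, 60]

```text
time_s: 55.75
eef_pos: [0.4062, -0.3165, 0.1989]
eef_rot: [-0.003, 0.867, 0.498, -0.001]
wrist_force: [0.1, -0.9, -6.4]
opening: 0.771
grasp_force: 72.2
```

Call:
send_rows:
  dr:
    - [0, 0, 0]
    - [0, 0, 0]
    - [0, 0, 0]
    - [0, 0, 0]
    - [0, 0, 0]
    - [0, 0, 0]
    - [0, 0, 0]
    - [0, 0, 0]
  xyz:
    - [0, 0, 3]
    - [0, 0, 6]
    - [0, 0, 8]
    - [0, 0, 9]
    - [0, 0, 9.5]
    - [0, 0, 9.5]
    - [0, 0, 9.5]
    - [0, 0, 9.5]
  jaw: [60, 60, 60, 60, 60, 60, 60, 60]

```text
time_s: 56.75
eef_pos: [0.4101, -0.319, 0.107]
eef_rot: [0.001, 0.867, 0.498, 0.0]
wrist_force: [-0.2, 0.4, -7.7]
opening: 0.766
grasp_force: 72.8
```

Run:
```python
from h import *
o=ctrl.get_obs();print(o["eef_pos"],o["wrist_force"],o["opening"],go([.4108,-.3199,.0936],-30))
```

```text
[ 0.41012058 -0.31895937  0.10698996] [-0.23962523  0.41851553 -7.68055247] 0.7661075018405714 [array([-0.05,  0.1 ,  1.34]), array([ 0.01,  0.  , -0.04])]
```

Call:
send_rows:
  dr:
    - [0, 0, 0]
    - [0, 0, 0]
    - [0, 0, 0]
    - [0, 0, 0]
    - [0, 0, 0]
    - [0, 0, 0]
    - [0, 0, 0]
    - [0, 0, 0]
  xyz:
    - [0, 0.1, 0.7]
    - [0, 0.1, 1.2]
    - [0, 0.1, 1.4]
    - [0, 0.1, 1.5]
    - [0, 0.1, 1.5]
    - [0, 0.1, 1.5]
    - [0, 0.1, -1]
    - [0, 0.1, -5]
  jaw: [60, 60, 60, 60, 85, 100, 100, 100]

```text
time_s: 57.75
eef_pos: [0.41, -0.3184, 0.1558]
eef_rot: [-0.001, 0.867, 0.498, -0.0]
wrist_force: [0.2, -0.3, 0.3]
opening: 1.002
grasp_force: 0.0
```

Call:
send_rows:
  dr:
    - [0, 0, 0]
    - [0, 0, 0]
    - [0, 0, 0]
    - [0, 0, 0]
    - [0, 0, 0]
    - [0, 0, 0]
    - [0, 0, 0]
    - [0, 0, 0]
  xyz:
    - [0, 0, -5]
    - [-3, 0, -9]
    - [-7, 0, -11]
    - [-12, -2, -11]
    - [-16, -5, -11]
    - [-20, -7, -11]
    - [-24, -8, -11]
    - [-24, -8, -11]
  jaw: [100, 100, 100, 100, 100, 100, 100, 100]

```text
time_s: 58.75
eef_pos: [0.2186, -0.488, 0.2665]
eef_rot: [0.0, 0.868, 0.496, -0.0]
wrist_force: [0.1, 0.0, -0.8]
opening: 0.999
grasp_force: 0.0
```

Run:
```python
from h import *
o=ctrl.get_obs();print(o["eef_pos"],o["wrist_force"])
s=ctrl.camera("scene")[:,:,::-1];t=ctrl.camera("top")[:,:,::-1];cv2.imwrite("pics/fs.png",s);cv2.imwrite("pics/ft.png",t)
f=lambda a,k:cv2.resize(a,None,fx=k,fy=k,interpolation=cv2.INTER_CUBIC)
a=f(t[165:315,250:450],4);b=f(s[160:310,220:420],2)
a[:300,400:]=0 if False else a[:300,400:]
cv2.imwrite("pics/f.png",a)
t0=cv2.imread("pics/top0.png");print(t0.shape)
# lid masks before/after
for nm,A in(("before",t0),("after",t)):
    h=cv2.cvtColor(A,cv2.COLOR_BGR2HSV)[220:290,320:390];m=cv2.inRange(h,(15,60,150),(32,255,255))
    n,l,st,c=cv2.connectedComponentsWithStats(m);i=1+np.argmax(st[1:,4]);print(nm,c[i],st[i,4])
P=t0[222:255,318:352];r=cv2.matchTemplate(t,P,cv2.TM_CCOEFF_NORMED);print("shaker",cv2.minMaxLoc(r))
for nm,(x,y) in dict(cup=(455,270),sugar=(414,292),jug=(167,188)).items():
    P=t0[y-14:y+14,x-14:x+14];_,v,_,loc=cv2.minMaxLoc(cv2.matchTemplate(t,P,cv2.TM_CCOEFF_NORMED));print(nm,v,loc[0]-x+14,loc[1]-y+14)
```

```text
[ 0.21861194 -0.48802686  0.26645237] [ 0.13965659  0.00128842 -0.78172315]
(420, 560, 3)
before [46.35960591 31.81280788] 203
after [48.64948454 27.83505155] 97
shaker (-0.5252637267112732, 0.697248101234436, (456, 92), (313, 210))
cup 0.9995775818824768 0 0
sugar 0.9991510510444641 0 0
jug 0.999742865562439 0 0
```

View pics/f.png

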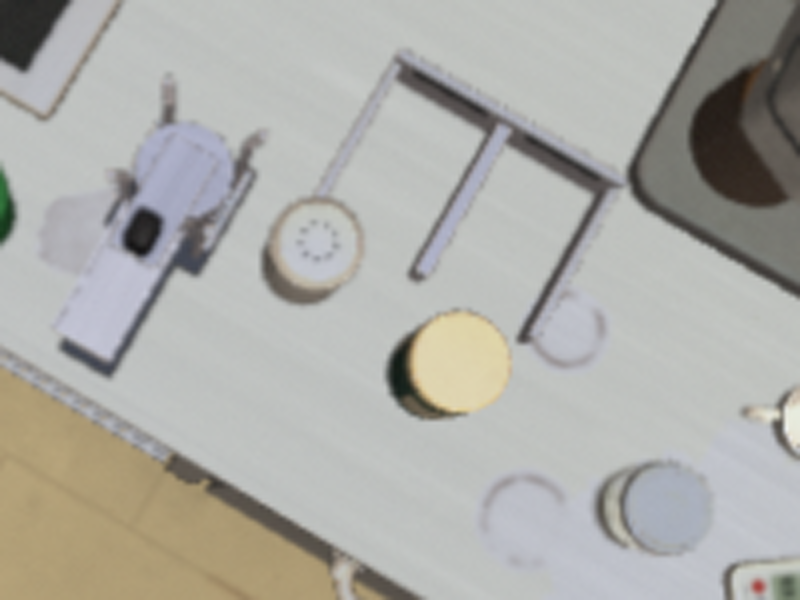

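The shaker was knocked: its lid is now at crop (317,243) instead of (338,288). Bar is home, tea canister, cup, jug and sugar jar are in place. I'll set the shaker back.

Run:
```python
from h import *
T=lambda x,y:(250+x/4-.375,165+y/4-.375)
p=at("top",*T(317,243),.11);print(p,"before",at("top",*T(338,288),.11))
d=p[:2]-[.5368,-.1376];print("along disp x",d@[.5,.866],"y",d@[-.866,.5])
print(go([p[0],p[1],.25],-30))
```

```text
[ 0.48964149 -0.22576174  0.11      ] before [ 0.45961712 -0.23957185  0.11      ]
along disp x -0.09992731589622426 y -0.0032416007704087063
[array([36.06, 10.09,  1.64]), array([ 0.  , -0.  , -0.05])]
```

Call:
send_rows:
  dr:
    - [0, 0, 0]
    - [0, 0, 0]
    - [0, 0, 0]
    - [0, 0, 0]
    - [0, 0, 0]
    - [0, 0, 0]
    - [0, 0, 0]
    - [0, 0, 0]
  xyz:
    - [3, 1, 0]
    - [8, 2.3, 0]
    - [14, 4, 0]
    - [20, 5.6, 0]
    - [26, 7.3, 0]
    - [32, 9, 0]
    - [36, 10.1, 0]
    - [36, 10.1, 3]
  jaw: [100, 100, 100, 100, 100, 100, 100, 100]

```text
time_s: 59.85
eef_pos: [0.4929, -0.223, 0.2385]
eef_rot: [0.003, 0.865, 0.501, 0.002]
wrist_force: [-0.4, -0.8, 0.3]
opening: 1.0
grasp_force: 0.0
```

Call:
send_rows:
  dr:
    - [0, 0, 0]
    - [0, 0, 0]
    - [0, 0, 0]
    - [0, 0, 0]
    - [0, 0, 0]
    - [0, 0, 0]
    - [0, 0, 0]
    - [0, 0, 0]
  xyz:
    - [0, 0, 3]
    - [0, 0, 7]
    - [0, 0, 11]
    - [0, 0, 14]
    - [0, 0, 14.8]
    - [0, 0, 14.8]
    - [0, 0, 14.8]
    - [0, 0, 14.8]
  jaw: [100, 100, 100, 100, 100, 100, 100, 100]

```text
time_s: 60.85
eef_pos: [0.4901, -0.2265, 0.0897]
eef_rot: [0.001, 0.867, 0.498, 0.0]
wrist_force: [-0.5, -0.6, 0.2]
opening: 1.002
grasp_force: 0.0
```

Call:
send_rows:
  dr:
    - [0, 0, 0]
    - [0, 0, 0]
    - [0, 0, 0]
    - [0, 0, 0]
    - [0, 0, 0]
    - [0, 0, 0]
    - [0, 0, 0]
    - [0, 0, 0]
  xyz:
    - [0, 0, 0]
    - [0, 0, 0]
    - [0, 0, 0]
    - [0, 0, 0]
    - [0, 0, 0]
    - [0, 0, 0]
    - [0, 0, -2]
    - [0, 0, -5]
  jaw: [60, 60, 60, 60, 60, 60, 60, 60]

```text
time_s: 61.85
eef_pos: [0.4872, -0.2245, 0.1362]
eef_rot: [-0.003, 0.867, 0.498, -0.001]
wrist_force: [0.1, -0.9, -8.1]
opening: 0.713
grasp_force: 69.9
```

Run:
```python
from h import *
o=ctrl.get_obs();print(o["eef_pos"],o["wrist_force"],o["opening"],go([.4600,-.2397,.0895],-30))
```

```text
[ 0.48718217 -0.22454146  0.1362484 ] [ 0.13808811 -0.93012546 -8.1118364 ] 0.712650748810911 [array([-2.68, -1.55,  4.68]), array([-0.06, -0.01, -0.04])]
```

Call:
send_rows:
  dr:
    - [0, 0, 0]
    - [0, 0, 0]
    - [0, 0, 0]
    - [0, 0, 0]
    - [0, 0, 0]
    - [0, 0, 0]
    - [0, 0, 0]
    - [0, 0, 0]
  xyz:
    - [0, 0, -2]
    - [-1, -0.7, -2]
    - [-2, -1.4, -2]
    - [-2.6, -1.9, -2]
    - [-2.6, -1.9, 0]
    - [-2.6, -1.9, 2]
    - [-2.6, -1.9, 3.5]
    - [-2.6, -1.9, 4]
  jaw: [60, 60, 60, 60, 60, 60, 60, 60]

```text
time_s: 62.85
eef_pos: [0.4587, -0.2383, 0.0968]
eef_rot: [-0.001, 0.867, 0.498, -0.0]
wrist_force: [0.1, 0.0, -7.8]
opening: 0.716
grasp_force: 69.9
```

Run:
```python
from h import *
o=ctrl.get_obs();print(o["eef_pos"],o["wrist_force"],o["opening"],go([.4602,-.2397,.0895],-30))
```

```text
[ 0.4587403  -0.2383358   0.09677379] [ 0.06611025  0.01151015 -7.75341602] 0.715817902823711 [array([-0.04,  0.2 ,  0.73]), array([-0.03, -0.01, -0.04])]
```

Call:
send_rows:
  dr:
    - [0, 0, 0]
    - [0, 0, 0]
    - [0, 0, 0]
    - [0, 0, 0]
    - [0, 0, 0]
    - [0, 0, 0]
    - [0, 0, 0]
    - [0, 0, 0]
  xyz:
    - [0, 0.1, 0.5]
    - [0, 0.1, 0.8]
    - [0, 0.1, 0.9]
    - [0, 0.1, 0.9]
    - [0, 0.1, 0.9]
    - [0, 0.1, 0.9]
    - [0, 0.1, -2]
    - [0, 0.1, -6]
  jaw: [60, 60, 60, 60, 85, 100, 100, 100]

```text
time_s: 63.85
eef_pos: [0.4603, -0.2392, 0.1588]
eef_rot: [-0.001, 0.867, 0.498, -0.0]
wrist_force: [1.4, -0.9, 0.2]
opening: 1.004
grasp_force: 0.0
```

Call:
send_rows:
  dr:
    - [0, 0, 0]
    - [0, 0, 0]
    - [0, 0, 0]
    - [0, 0, 0]
    - [0, 0, 0]
    - [0, 0, 0]
    - [0, 0, 0]
    - [0, 0, 0]
  xyz:
    - [0, 0, -5]
    - [0, 0, -9]
    - [-4, 0, -11]
    - [-9, -1, -11]
    - [-15, -3, -11]
    - [-21, -5, -11]
    - [-27, -7, -11]
    - [-32, -8, -11]
  jaw: [100, 100, 100, 100, 100, 100, 100, 100]

```text
time_s: 64.85
eef_pos: [0.2284, -0.4772, 0.2695]
eef_rot: [0.001, 0.867, 0.498, -0.0]
wrist_force: [0.6, -0.6, 0.1]
opening: 0.997
grasp_force: 0.0
```

Run:
```python
from h import *
o=ctrl.get_obs();print(o["eef_pos"],o["wrist_force"])
t=ctrl.camera("top")[:,:,::-1];cv2.imwrite("pics/ft2.png",t)
ft=cv2.imread("pics/ft.png");t0=cv2.imread("pics/top0.png")
def m(ref,im,x,y,r=11):
    P=ref[y-r:y+r,x-r:x+r];R_=cv2.matchTemplate(im,P,cv2.TM_CCOEFF_NORMED);_,v,_,l=cv2.minMaxLoc(R_);return round(v,3),l[0]-x+r,l[1]-y+r
print("shaker",m(t0,t,334,237,10),"tea",m(t0,t,365,255),"tea since",m(ft,t,365,255))
for n,x,y in(("cup",455,270),("sugar",414,292),("jug",167,188)):print(n,m(t0,t,x,y,14))
print("grip since",m(ft,t,285,222))
```

```text
[ 0.2283896  -0.47721705  0.26945254] [ 0.60790886 -0.57562548  0.08500225]
shaker (0.842, 0, -1) tea (0.956, 0, 0) tea since (0.999, 0, 0)
cup (0.999, 0, 0)
sugar (0.999, 0, 0)
jug (1.0, 0, 0)
grip since (1.0, 0, 0)
```

```bash
python3 -c "
from bench import ctrl
print(ctrl.hand_in())"
```

```text
the job is handed in; nothing more can be done
None
```

The job is handed in after about 65 s: all four tins are stacked and pressed down under the fully closed bar, both canisters are back at their start spots (the shaker was knocked mid-run and reset to about 3 mm), and the cup, jug and sugar jar have not moved.

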